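# Unload the kiln tile with the firing spatula

### The arm

A 6-joint arm with a two-finger parallel gripper is mounted at the origin on a cart in front of the work surface, level with it; the furniture and walls round the work are solid. World frame = base frame: x ahead of the robot, y to its left, z up, the work surface at z = 0. Lengths are in m, angles in rad, forces in N, time in s.
With the tool pointing down it reaches from about 0.3 to 0.875 m from the base axis. Payload 6.4 kg.
Tool frame: the origin (TCP) lies midway between the tips of the shut fingers; the grasp point (between the pads) lies ctrl.grip_depth behind it (ctrl.grip_depth is the distance from the TCP to the grasp point, in m); x points along the fingers, y is the direction in which the jaws open and shut, and the axes are right-handed (so a half turn about x gives the same grasp; the last joint's range is limited). The gripper opens to 85 mm and grips with 20 to 120 N. Pads are 22 mm wide; open, the fingers measure 114 mm over their backs; the gripper's body (76 mm by 85 mm) begins 54 mm behind the grasp point. The pads swing forward as they close: fully open they stand 13 mm farther back than shut.
Start: joints at [-1.413, 0.181, 1.607, -0, 1.354, -0.206], TCP at [0.205, -0.537, 0.231] pointing down, gripper open.
Joint ranges: [-2.99, 2.99], [-0.89, 2.07], [0.3, 2.58], [-1.14, 4.28], [0, 2.63], [-3.12, 3.12]. Speed limits (rad/s): [2.57, 2.57, 3.01, 3.14, 3.14, 3.14].

### API

Orientations are given as a unit quaternion [w, x, y, z].
In Python, from bench import ctrl gives the robot as it stands.
- The arm moves only by the shell command python3 -m creep 'ROWS'. ROWS is text: rows parted by semicolons, each of 7 numbers parted by spaces: the opening, from 0 (shut) to 1 (fully open), then the shift along the tool's x, y, z in cm, then the turn, a rotation vector about the tool's x, y, z in rad. In form: claw x y z ax ay az; .... A call has 1 to 10 rows; each row shifts and turns the pose as measured when the row begins, along the tool's axes as they then stand; what a row does not reach is not made up. A row lasts 1/8 s, in which the tool goes at most 62.5 mm and 10.7 degrees, less where a joint would pass 70% of its speed; a pose out of reach is approached as far as the arm can. A call with a gripper value outside its range is refused whole. The fingers move at their own pace and stop on an object; the grip force is fixed at half the most. Time passes only in rows, so rows that do not move let the fingers close. It gives the time, the measured TCP pose, the force and the opening at its end, in the units of the state.
- ctrl.get_obs(): the state, without advancing time (a new reading comes with each control period).
- ctrl.camera(name): name is "scene" or "top" or "wrist"; returns (picture, depth): 384x512x3 uint8, blue, green, red; 384x512 float32, m along the optical axis (not along the pixel's ray), 0 where there is no reading.
- ctrl.calibration(name): a dict with "mtx" (3x3 intrinsics, pixels), "R" (3x3) and "t" (3): a world point X has camera coordinates R X + t; the wrist camera has in their place "tool_from_camera" (4x4, takes a point from camera to tool coordinates, whose origin is the TCP and whose axes are the tool frame's). Camera axes: x right, y down, z forward; pixel columns grow to the right and rows downward; lengths in m; the calibration is good to about 2 mm. A picture is of the moment at which its call begins: read the wrist's pose just before it. calibration takes no time and is no camera call.
- ctrl.hand_in(): hands the job in, once; it reports no verdict.
Trained networks look in the newest picture that a camera, given by its name, has taken for a name from the list of things; names that differ only in an ending like _2 or _b are one class to them, and where a whole thing is asked for, a point or a joint stands for the part that bears it (a point fixed in the world has none). Each returns a list of dicts, best first, with "confidence" (0 to 1); they miss things now and then, are a little off and sometimes report something else, mostly with a low value. They report only what shows in the picture. A call takes as long as a camera call. They do not tell look-alikes from the thing itself.
- ctrl.find_in(query, camera): "rect" ([left, top, right, bottom] in pixels, round what is visible of it).
The state is a dict: "time_s": time; "q": joint angles; "dq": joint speeds; "joint_efforts": joint torques, N m; "eef_pos": TCP position; "eef_rot": TCP orientation; "wrist_force": force on the tool from outside, world axes, zero at the start; "torque": the same for the moment, N m; "opening": opening from 0.0 (shut) to 1.0 (fully open).
Only numpy, scipy, OpenCV 4.12 (cv2) and the standard library are available. Lean on these libraries where they do the work, as an engineer would, in place of code of your own. Each camera call takes 0.05 s, during which the arm holds its last target.

### The job

Draw the firing spatula out of its wooden dock by its neck, lay it down on the bench and take it again by its wooden handle. Slide the blade under the white tile in the open kiln, lift the tile out on it (never with the fingers, and do not hold the spatula by the neck while it carries) and set it down squarely, centred, on the rails of whichever bay of the cooling stand is empty. Then lay the spatula flat on the bench clear of kiln, stand and tile, leaving the other tile and the loose things around undisturbed.

Things in the scene. Friction and masses are not known exactly. Their poses are not given: they have to be found in the camera images.
- tile_centre (a point): centre, half-way up, of the white ceramic tile in the kiln, 92 x 92 x 8 mm, 100 to 160 g, too wide to grip; x, y along its sides, z up. Lower edges bevelled all round (8 mm inward, 4 mm high): a thin blade pressed on the kiln floor and pushed forward wedges it up. It lies loose on the floor, 3 to 25 mm in front of the back wall, where it stops when pushed
- other_tile_centre (a point): centre, half-way up, of a second, equal tile that already lies on one of the two bays of the stand (left or right); leave it there
- kiln_floor (a point): point on the flat kiln floor, 20 mm above the bench, in the middle of the fixed kiln (170 x 176 mm, 100 mm high). x points into the kiln, z up. Open sill from x -85 mm; back wall's face at x +60 mm; side walls (faces at y -61, +61 mm) and roof (underside 66 mm above the floor) begin at x -25 mm, so the tile's front sticks out on the sill
- bay_left (a point): middle of the left (+y) bay of the fixed steel stand, at rail-top height, 50 mm above the bench. Two parallel rails along x, 120 mm long, 6 mm wide, 60 mm apart inside, open in front and between: a blade lowered between them (44 mm free below the rail tops) leaves the tile on the rails. x along the rails, away from the robot, z up
- bay_right (a point): the same for the right (-y) bay, 160 mm beside the left one on the same stand (120 x 250 mm)
- spatula: steel spatula, 240 mm long, 150 g; origin on the underside at the blade's heel, x forward, z up. Flat blade x 0 to 80 mm, 44 mm wide, 3 mm thick, 1.6 mm at the tip, underside at z 0. Round 8 mm neck rises from the heel, level at z 29 mm from x -12 to -60; then wooden handle x -60 to -160 mm, 20 mm wide, 18 mm high, middle at z 30. Put down, it rests flat on its blade
- spatula_neck (a point): middle of the level part of the neck (spatula x -36 mm, z 29.5 mm), where it is gripped in the dock, with the axes of the spatula
- spatula_handle (a point): grip point in the wooden handle, half-way up, 25 mm behind its front end (spatula x -85 mm, z 30 mm), with the axes of the spatula
- spatula_tip (a point): middle of the blade's front edge, on the underside (spatula x +80 mm), with the axes of the spatula
- dock: fixed wooden sleeve, 106 x 52 x 56 mm, that at the start covers the whole spatula handle from the sides, above and behind (4 to 9 mm of play); origin under its centre, x points out of its open mouth at x +53 mm; the spatula slides out along +x, 110 mm to be free
- jar: loose blue-capped round jar, 68 mm wide, 90 mm high, behind the stand; origin under its centre; leave alone
- wax: loose brown lump of beeswax, 43 mm wide, 26 mm high, in front between kiln and stand; origin under its centre; leave alone
- lamp: loose round-bellied spirit lamp, 72 mm wide, 71 mm high, behind the stand; origin under its centre; leave alone
There are look-alikes about, which are no part of the job. There is more than one size of the dock; the job needs the larger.

How it is judged:
On the way, in this order (a step that is already met when the one before it is completed fails the run):
1. the spatula, out of the dock, lies on the bench and is let go (x of spatula_handle in the frame of dock above 0.09 m and height (world z) of spatula below 0.006 m and angle between spatula's own z axis and vertical below 0.08 rad and contact force between the fingers and spatula below 0.05 N and linear speed of spatula below 0.02 m/s), for 0.1 s.
2. the tile rides on the blade, clear of the kiln floor (z of tile_centre in the frame of kiln_floor above 0.012 m and contact force between spatula and tile above 0.4 N and contact force between the fingers and spatula above 1 N and contact force between tile and kiln below 0.05 N and angle between tile_centre's own z axis and vertical below 0.25 rad), for 0.2 s.
At the end, for the whole second after the job is handed in: The tile from the kiln lies flat and still on the rails of the bay that was empty, its centre within 20 mm of the bay's middle and its sides within 0.2 rad of the rails; the spatula lies flat and still on the bench, touching neither tile, stand nor kiln (((horizontal distance between tile_centre and bay_left below 0.02 m and angle between the x axis of tile_centre and the x axis of bay_left, either way round below 0.2 rad) or (horizontal distance between tile_centre and bay_right below 0.02 m and angle between the x axis of tile_centre and the x axis of bay_right, either way round below 0.2 rad)) and z of tile_centre in the frame of bay_left between 0.001 and 0.007 m and angle between tile_centre's own z axis and vertical below 0.05 rad and linear speed of each of tile, spatula below 0.01 m/s and height (world z) of spatula below 0.006 m and angle between spatula's own z axis and vertical below 0.08 rad and contact force between spatula and tile below 0.05 N and contact force between spatula and stand below 0.05 N and contact force between spatula and kiln below 0.05 N).
It fails at once if the fingers touch the tile (contact force between the fingers and tile above 0.5 N).
It fails at once if the spatula is held by the neck while it carries the tile (z of tile_centre in the frame of kiln_floor above 0.012 m and contact force between spatula and tile above 0.4 N and contact force between the fingers and spatula above 1 N and x of the grasp point in the frame of spatula above -0.055 m).
It fails at once if the tile is tipped or dropped (angle between tile_centre's own z axis and vertical above 0.4 rad or height (world z) of tile_centre below 0.018 m).
It fails at once if the other tile is disturbed (distance of other_tile_centre from where it was at the start of the episode above 0.01 m).
It fails at once if the jar, wax or lamp is disturbed (distance of any of jar, wax, lamp from where it was at the start of the episode above 0.02 m).
It also fails if it takes over 72 s, if anything falls off the work surface, if the arm or the gripper's body presses on something with over 40 N, if the wrist force passes 120 N, or if a joint passes its speed limit or range.

## Working session

There is one attempt and no reset: what is moved stays moved. The work goes in short steps, Python scripts to look and compute and a shell command to move; the robot and the scene stay as the last step left them, time stands still between calls to the robot, and variables do not carry over. Pictures are saved under pics/ and viewed, and the job is handed in when it is done.

```bash
ls; mkdir -p pics; cat > h.py <<'E'
import numpy as np,cv2
from bench import ctrl
from scipy.spatial.transform import Rotation as Ro
def rot(q): return Ro.from_quat([q[1],q[2],q[3],q[0]]).as_matrix()
def tool():
    o=ctrl.get_obs(); T=np.eye(4); T[:3,:3]=rot(o['eef_rot']); T[:3,3]=o['eef_pos']; return T,o
def snap(cam,name):
    T,o=tool(); im,d=ctrl.camera(cam); cv2.imwrite('pics/%s.png'%name,im); np.savez('pics/%s.npz'%name,im=im,d=d,T=T); 
    return im,d,T
def load(name):
    z=np.load('pics/%s.npz'%name); return z['im'],z['d'],z['T']
def world(cam,d,T=None):
    c=ctrl.calibration(cam); K=np.array(c['mtx']); h,w=d.shape
    u,v=np.meshgrid(np.arange(w),np.arange(h))
    P=np.stack([(u-K[0,2])/K[0,0]*d,(v-K[1,2])/K[1,1]*d,d],-1)
    if cam=='wrist':
        M=T@np.array(c['tool_from_camera']); W=P@M[:3,:3].T+M[:3,3]
    else:
        R=np.array(c['R']);t=np.array(c['t']).ravel(); W=(P-t)@R
    W[d<=0]=np.nan
    return W
E
python3 - <<'E'
from h import *
for c in ['scene','top','wrist']:
    im,d,T=snap(c,c+'0'); k=ctrl.calibration(c); print(c,k)
    for n in ['tile_centre','other_tile_centre','spatula','dock','jar','wax','lamp','spatula_neck','bay_left','kiln_floor']:
        try: print(n,[(np.round(r['rect']).astype(int).tolist(),round(r['confidence'],2)) for r in ctrl.find_in(n,c)])
        except Exception as e: print(n,e)
o=ctrl.get_obs();print(o,ctrl.grip_depth)
E
```

```text
pics
scene {'mtx': array([[418.25451795,   0.        , 251.14293893],
       [  0.        , 418.25451795, 193.57385685],
       [  0.        ,   0.        ,   1.        ]]), 'R': array([[ 0.54003546,  0.84163257,  0.00404   ],
       [ 0.64730429, -0.41226678, -0.64111875],
       [-0.53792086,  0.34884197, -0.76743105]]), 't': array([-0.33983893, -0.3207247 ,  1.3833777 ])}
tile_centre [([252, 184, 306, 222], 0.31)]
other_tile_centre [([256, 183, 307, 222], 0.62)]
spatula [([257, 134, 306, 174], 0.9), ([196, 183, 309, 262], 0.51)]
dock [([234, 128, 264, 155], 0.92), ([296, 114, 335, 148], 0.66), ([301, 237, 332, 266], 0.62)]
jar [([241, 258, 272, 301], 0.86)]
wax [([149, 192, 170, 210], 0.57)]
lamp [([302, 237, 331, 263], 0.55), ([258, 134, 305, 175], 0.31)]
spatula_neck [([261, 135, 301, 173], 0.73)]
bay_left [([198, 202, 309, 263], 0.91)]
kiln_floor [([100, 239, 214, 342], 0.93)]
top {'mtx': array([[355.47819193,   0.        , 257.2341295 ],
       [  0.        , 355.47819193, 193.18662885],
       [  0.        ,   0.        ,   1.        ]]), 'R': array([[ 0.0158003 , -0.99965262
[... 1354 characters left out ...]
ln_floor []
{'time_s': 1.65, 'q': array([-1.41329931e+00,  1.80802572e-01,  1.60701572e+00,  1.68346091e-05,
        1.35382645e+00, -2.06250019e-01]), 'dq': array([-3.31049168e-04, -2.46708168e-05, -1.95523307e-03, -1.82029675e-06,
        3.53153509e-04, -6.35929562e-04]), 'joint_efforts': array([ 1.23886417e-03, -4.44837070e+01, -3.51670396e+01, -2.15276700e-04,
        8.33295526e-04, -1.96248948e-05]), 'eef_pos': array([ 0.20462071, -0.53735827,  0.2312794 ]), 'eef_rot': array([ 0.12787665,  0.69545064,  0.12791318, -0.69543812]), 'wrist_force': array([ 0.00554092, -0.04038044,  0.71467204]), 'torque': array([ 0.04179993, -0.01723441,  0.00164669]), 'opening': 0.9969700444166604} 0.0187
```

```bash
python3 - <<'E'
import cv2
for n in ['scene0','top0']:
    im=cv2.imread('pics/%s.png'%n); cv2.imwrite('pics/%s_b.png'%n,cv2.resize(im[90:350,60:420] if n=='scene0' else im[90:290,100:400],None,fx=2.2 if n=='scene0' else 2.6,fy=2.2 if n=='scene0' else 2.6,interpolation=cv2.INTER_CUBIC))
E
```

```text
(no output)
```

View pics/scene0_b.png

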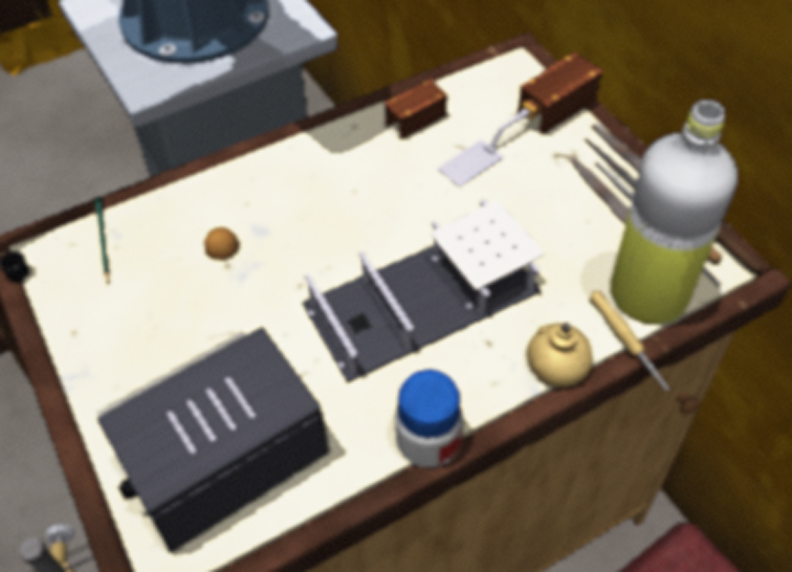

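View pics/top0_b.png

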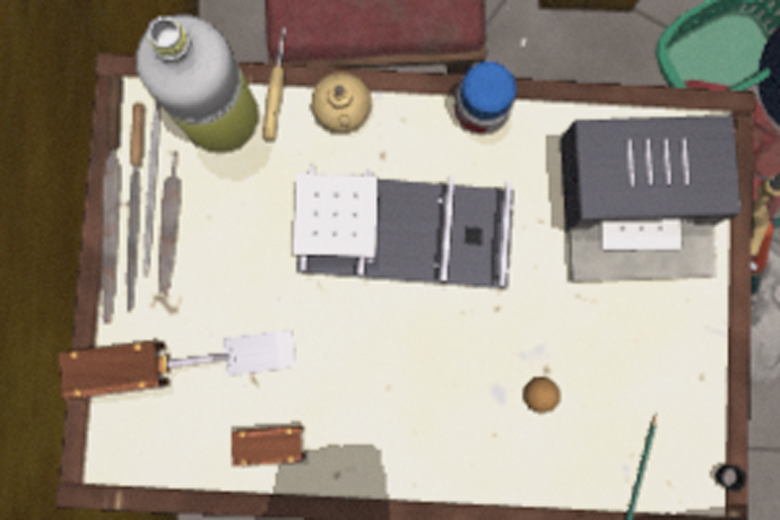

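View pics/wrist0.png

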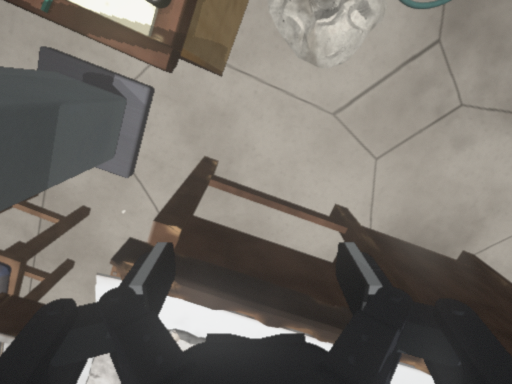

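```bash
python3 - <<'E'
from h import *
im,d,T=load('top0'); W=world('top',d)
def at(x,y):  # crop pixel
    u=int(round(100+x/2.6)); v=int(round(90+y/2.6)); return np.round(W[v,u],3)
for n,p in dict(bench=(400,400),dockTL=(70,356),dockTR=(158,346),dockBR=(165,382),dockBL=(70,392),smalldock=(267,447),neck=(200,362),bladeheelT=(230,340),bladeheelB=(232,372),bladetipT=(290,335),bladetipB=(290,365),otile=(335,215),railA=(446,230),railB=(503,235),rA0=(449,185),rA1=(440,275),rB0=(506,190),rB1=(498,282),tile=(641,236),tileL=(606,236),tileR=(677,236),kilntop=(650,160),sillL=(575,275),sillR=(710,270),wax=(540,395),jar=(487,85),lamp=(342,95)).items(): print(n,at(*p))
z=W[...,2]
def blob(m):
    m=m.astype(np.uint8); n,l,s,c=cv2.connectedComponentsWithStats(m)
    for i in range(1,n):
        if s[i,4]>25:
            P=W[l==i]; r=cv2.minAreaRect(P[:,:2].astype(np.float32)); print(s[i].tolist(),np.round(np.nanmedian(P,0),3),[np.round(a,3) for a in r])
print('h>40'); blob((z>0.045)&(z<0.3)&(W[...,0]<0.9))
print('2-45'); blob((z>0.012)&(z<0.045)&(W[...,0]<0.9))
E
```

```text
bench [ 0.42   0.007 -0.001]
dockTL [0.465 0.373 0.055]
dockTR [0.478 0.282 0.033]
dockBR [0.437 0.276 0.029]
dockBL [0.425 0.371 0.054]
smalldock [0.368 0.154 0.042]
neck [0.461 0.235 0.033]
bladeheelT [0.486 0.208 0.004]
bladeheelB [0.45  0.204 0.005]
bladetipT [0.493 0.137 0.001]
bladetipB [0.46  0.135 0.002]
otile [0.626 0.085 0.059]
railA [ 0.615 -0.042  0.052]
railB [ 0.611 -0.104  0.049]
rA0 [ 0.667 -0.044  0.047]
rA1 [ 0.566 -0.036  0.012]
rB0 [ 0.661 -0.109  0.051]
rB1 [ 0.557 -0.101  0.053]
tile [ 0.614 -0.27   0.028]
tileL [ 0.613 -0.228  0.027]
tileR [ 0.615 -0.31   0.028]
kilntop [ 0.686 -0.259  0.103]
sillL [ 0.567 -0.192  0.022]
sillR [ 0.577 -0.352  0.02 ]
wax [ 0.429 -0.152  0.028]
jar [ 0.771 -0.081  0.09 ]
lamp [0.764 0.079 0.06 ]
h>40
[57, 37, 65, 347, 14424] [0.472 0.418 0.197] [array([0.468, 0.419]), array([0.009, 0.863]), np.float64(89.944)]
[153, 96, 45, 51, 1595] [0.735 0.215 0.217] [array([0.75 , 0.226]), array([0.086, 0.091]), np.float64(35.714)]
[276, 114, 23, 25, 454] [ 0.762 -0.081  0.089] [array([ 0.767, -0.083]), array([0.062, 0.063]), np.float64(2.38)
[... 1884 characters left out ...]
]), np.float64(79.052)]
[316, 141, 61, 58, 1328] [ 0.601 -0.266  0.022] [array([ 0.652, -0.268]), array([0.173, 0.174]), np.float64(3.389)]
[401, 153, 9, 8, 36] [ 0.69  -0.445  0.029] [array([ 0.692, -0.448]), array([0.019, 0.012]), np.float64(44.368)]
[161, 226, 28, 8, 90] [0.461 0.254 0.034] [array([0.46 , 0.243]), array([0.018, 0.074]), np.float64(3.692)]
[302, 235, 14, 14, 145] [ 0.429 -0.155  0.022] [array([ 0.43 , -0.156]), array([0.039, 0.039]), np.float64(3.969)]
[189, 254, 29, 16, 369] [0.368 0.157 0.042] [array([0.369, 0.156]), array([0.038, 0.079]), np.float64(4.619)]
[376, 269, 12, 11, 65] [ 0.339 -0.375  0.025] [array([ 0.339, -0.372]), array([0.028, 0.028]), np.float64(65.434)]
```

```bash
cat >> h.py <<'E'
def Rdown(yaw_f, s=1):
    # tool x down; tool z along +/- horizontal f (yaw), y = z cross x
    f=np.array([np.cos(yaw_f),np.sin(yaw_f),0])*s; x=np.array([0,0,-1.]); y=np.cross(f,x); return np.stack([x,y,f],1)
def delta(R,p):
    T,o=tool(); dp=T[:3,:3].T@(np.array(p)-T[:3,3])*100; dr=Ro.from_matrix(T[:3,:3].T@R).as_rotvec()
    print('t',o['time_s'],'pos',np.round(T[:3,3],4),'open',round(o['opening'],3),'F',np.round(o['wrist_force'],1),'q',np.round(o['q'],2)); print('cm',np.round(dp,2),'rot',np.round(dr,3)); return dp,dr
E
python3 - <<'E'
from h import *
T,o=tool(); print(np.round(T,3))
for s in (1,-1): delta(Rdown(np.deg2rad(-82.5),s),[0.463,0.246,0.2])
E
python3 - <<'E'
import cv2
a=cv2.imread('pics/top0.png')[205:275,115:235]; b=cv2.imread('pics/scene0.png')[100:185,220:350]
r=lambda i,s:cv2.resize(i,(520,340),interpolation=cv2.INTER_CUBIC)
import numpy as np
cv2.imwrite('pics/dockcrop.png',np.hstack([r(a,0),r(b,0)])[:, :])
i=cv2.imread('pics/dockcrop.png'); cv2.imwrite('pics/dockcrop.png',cv2.resize(i,(800,262)))
E
```

```text
[[ 0.     0.356 -0.935  0.205]
 [ 0.    -0.935 -0.356 -0.537]
 [-1.    -0.    -0.     0.231]
 [ 0.     0.     0.     1.   ]]
t 1.65 pos [ 0.2046 -0.5374  0.2313] open 0.997 F [ 0.  -0.   0.7] q [-1.41  0.18  1.61  0.    1.35 -0.21]
cm [  3.13 -64.02 -52.02] rot [-1.338 -0.     0.   ]
t 1.65 pos [ 0.2046 -0.5374  0.2313] open 0.997 F [ 0.  -0.   0.7] q [-1.41  0.18  1.61  0.    1.35 -0.21]
cm [  3.13 -64.02 -52.02] rot [1.804 0.    0.   ]
```

View pics/dockcrop.png

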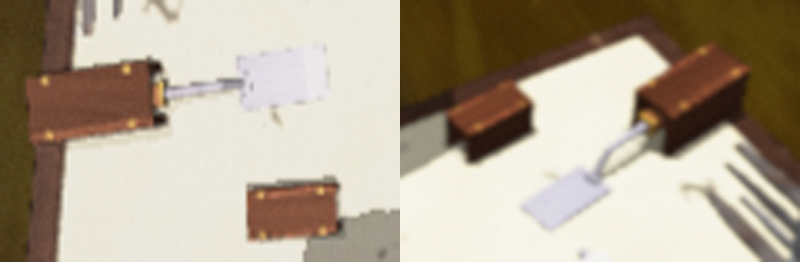

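```bash
cat >> h.py <<'E'
def plan(R,p,n,nr=None,T=None):
    if T is None: T,o=tool()
    T=T.copy(); dp=(np.array(p)-T[:3,3])/n; nr=nr or n
    rv=Ro.from_matrix(T[:3,:3].T@R).as_rotvec()/nr
    for i in range(n):
        c=T[:3,:3].T@dp*100; r=rv if i<nr else rv*0
        print('%2d  %6.2f %6.2f %6.2f   %6.3f %6.3f %6.3f'%(i,*c,*r))
        T[:3,3]+=dp; T[:3,:3]=T[:3,:3]@Ro.from_rotvec(r).as_matrix()
E
python3 - <<'E'
from h import *
plan(Rdown(np.deg2rad(-82.5)),[0.463,0.246,0.2],14,8)
E
```

```text
0    0.22  -4.57  -3.72   -0.167 -0.000  0.000
 1    0.22  -3.89  -4.42   -0.167 -0.000  0.000
 2    0.22  -3.10  -5.01   -0.167 -0.000  0.000
 3    0.22  -2.22  -5.46   -0.167 -0.000  0.000
 4    0.22  -1.28  -5.75   -0.167 -0.000  0.000
 5    0.22  -0.31  -5.88   -0.167 -0.000  0.000
 6    0.22   0.68  -5.85   -0.167 -0.000  0.000
 7    0.22   1.64  -5.66   -0.167 -0.000  0.000
 8    0.22   2.56  -5.31   -0.000 -0.000  0.000
 9    0.22   2.56  -5.31   -0.000 -0.000  0.000
10    0.22   2.56  -5.31   -0.000 -0.000  0.000
11    0.22   2.56  -5.31   -0.000 -0.000  0.000
12    0.22   2.56  -5.31   -0.000 -0.000  0.000
13    0.22   2.56  -5.31   -0.000 -0.000  0.000
```

```bash
python3 -m creep '1 0.2 -4.6 -3.7 -0.167 0 0; 1 0.2 -3.9 -4.4 -0.167 0 0; 1 0.2 -3.1 -5.0 -0.167 0 0; 1 0.2 -2.2 -5.5 -0.167 0 0; 1 0.2 -1.3 -5.7 -0.167 0 0; 1 0.2 -0.3 -5.9 -0.167 0 0; 1 0.2 0.7 -5.8 -0.167 0 0; 1 0.2 1.6 -5.7 -0.167 0 0; 1 0.2 2.6 -5.3 0 0 0; 1 0.2 2.6 -5.3 0 0 0'; python3 - <<'E'
from h import *
delta(Rdown(np.deg2rad(-82.5)),[0.463,0.246,0.2])
E
```

```text
time_s: 2.9
eef_pos: [0.3824, 0.0375, 0.212]
eef_rot: [0.543, 0.458, 0.535, -0.457]
wrist_force: [1.7, -1.4, 0.1]
opening: 1.0
t 2.9 pos [0.3824 0.0375 0.212 ] open 1.0 F [ 1.7 -1.4  0.1] q [-0.21 -0.27  2.08 -0.    1.32 -0.37]
cm [  1.16  11.34 -19.26] rot [ 0.033  0.007 -0.009]
```

```bash
python3 -m creep '1 0.3 2.8 -4.8 0.03 0 0; 1 0.3 2.8 -4.8 0 0 0; 1 0.3 2.8 -4.8 0 0 0; 1 0.3 2.8 -4.8 0 0 0; 1 0 0 0 0 0 0'; python3 - <<'E'
from h import *
delta(Rdown(np.deg2rad(-82.5)),[0.463,0.246,0.2])
snap('wrist','w1')
E
```

```text
time_s: 3.52
eef_pos: [0.4687, 0.2552, 0.2004]
eef_rot: [0.539, 0.466, 0.529, -0.462]
wrist_force: [0.1, -0.2, 0.8]
opening: 1.0
t 3.525 pos [0.4687 0.2552 0.2004] open 1.0 F [ 0.1 -0.2  0.8] q [ 0.28  0.11  1.75 -0.01  1.27  0.14]
cm [ 0.03 -0.69  0.83] rot [ 0.009  0.007 -0.014]
```

View pics/w1.png

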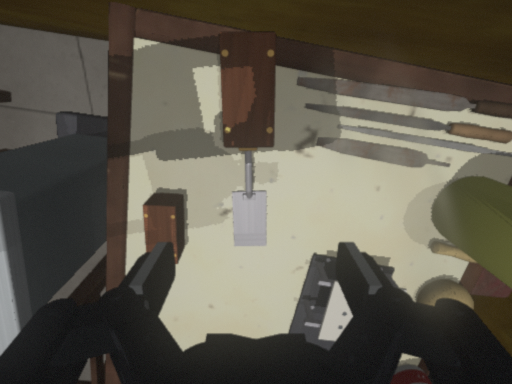

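```bash
python3 - <<'E'
from h import *
im,d,T=load('w1'); W=world('wrist',d,T); z=W[...,2]
print('bench z',np.nanmedian(z[270:285,190:220]), np.nanmedian(z[165:185,160:190]))
b=W[190:246,225:275]; m=(im[190:246,225:275].astype(int)); 
sat=m[...,0]-m[...,2]  # bluish
mask=sat>10
P=b[mask]; P=P[~np.isnan(P[:,0])&(P[:,2]<0.012)]
r=cv2.minAreaRect(P[:,:2].astype(np.float32)); print(len(P),r,cv2.boxPoints(r), np.median(P[:,2]))
n=W[150:195,235:262]; Pn=n[(n[...,2]>0.022)]
for y in np.arange(0.2,0.29,0.006):
    q=Pn[abs(Pn[:,1]-y)<0.003]
    if len(q)>2: print(round(y,3),len(q),np.round(np.median(q,0),4),np.round(np.ptp(q[:,0]),4))
k=W[25:150,215:280]; k=k[(k[...,2]>0.045)]; r=cv2.minAreaRect(k[:,:2].astype(np.float32)); print('dock',r,np.median(k[:,2]))
E
```

```text
bench z -0.00028519606433810574 -0.0004023106308791713
0 ((0.0, 0.0), (0.0, 0.0), 0.0) [[0. 0.]
 [0. 0.]
 [0. 0.]
 [0. 0.]] nan
0.218 5 [0.4697 0.2192 0.0252] 0.0047
0.224 24 [0.4688 0.2246 0.031 ] 0.0078
0.23 32 [0.4685 0.23   0.0322] 0.0076
0.236 36 [0.4673 0.2357 0.0322] 0.0076
0.242 31 [0.4656 0.2424 0.0325] 0.0076
0.248 35 [0.4646 0.2477 0.0327] 0.0075
0.254 36 [0.4639 0.2543 0.0328] 0.0075
0.26 37 [0.4629 0.2601 0.0328] 0.0075
0.266 35 [0.4623 0.2659 0.033 ] 0.0074
0.272 38 [0.4615 0.2718 0.0338] 0.013
0.278 3 [0.4677 0.2751 0.0377] 0.0021
dock ((0.45362114906311035, 0.33345556259155273), (0.052220799028873444, 0.10644108057022095), 8.282273292541504) 0.05582344428032249
  return _methods._mean(a, axis=axis, dtype=dtype,
  ret = ret.dtype.type(ret / rcount)
```

```bash
python3 - <<'E'
from h import *
delta(Rdown(np.deg2rad(-81.7)),[0.465,0.2465,0.011])
E
```

```text
t 3.575 pos [0.4682 0.2538 0.2005] open 1.003 F [-0.2 -0.2 -0.2] q [ 0.28  0.11  1.75 -0.01  1.27  0.14]
cm [18.95 -0.67  0.52] rot [-0.006  0.008 -0.014]
```

```bash
python3 -m creep '1 4 -0.2 0.2 -0.006 0.008 -0.014; 1 5 -0.1 0.2 0 0 0; 1 4 -0.1 0.1 0 0 0; 1 0 0 0 0 0 0'; python3 - <<'E'
from h import *
delta(Rdown(np.deg2rad(-81.7)),[0.465,0.2465,0.011])
E
```

```text
time_s: 4.08
eef_pos: [0.4662, 0.2445, 0.07]
eef_rot: [0.535, 0.464, 0.533, -0.462]
wrist_force: [-0.2, 0.4, 0.4]
opening: 0.997
t 4.075 pos [0.4662 0.2445 0.07  ] open 0.997 F [-0.2  0.4  0.4] q [ 0.26  0.28  1.85 -0.    1.01  0.12]
cm [ 5.9  -0.11 -0.22] rot [-0.002  0.001 -0.003]
```

```bash
python3 -m creep '1 3 -0.1 -0.2 0 0 0; 1 2.9 0 0 0 0 0; 1 0 0 0 0 0 0; 0 0 0 0 0 0 0; 0 0 0 0 0 0 0; 0 0 0 0 0 0 0; 0 0 0 0 0 0 0'; python3 - <<'E'
from h import *
delta(Rdown(np.deg2rad(-81.7)),[0.465,0.2465,0.011])
E
```

```text
time_s: 4.95
eef_pos: [0.4738, 0.246, 0.0228]
eef_rot: [0.538, 0.469, 0.529, -0.458]
wrist_force: [-1.9, -1.4, -1.3]
opening: 0.144
t 4.95 pos [0.4738 0.246  0.0228] open 0.144 F [-1.9 -1.4 -1.3] q [ 0.26  0.37  1.86 -0.    0.9   0.12]
cm [ 1.16 -0.89 -0.17] rot [-0.005 -0.001 -0.02 ]
```

```bash
python3 - <<'E'
from h import *
snap('wrist','w2'); snap('scene','s2')
im=cv2.imread('pics/s2.png'); cv2.imwrite('pics/s2b.png',cv2.resize(im[60:200,180:360],None,fx=4,fy=4,interpolation=cv2.INTER_CUBIC))
delta(Rdown(np.deg2rad(-81.7)),[0.465,0.2465,0.011])
E
```

```text
t 5.05 pos [0.4732 0.2459 0.0227] open 0.059 F [-3.7 -1.9  6.7] q [ 0.26  0.37  1.86 -0.    0.9   0.12]
cm [ 1.15 -0.83 -0.17] rot [-0.004 -0.    -0.019]
```

View pics/w2.png

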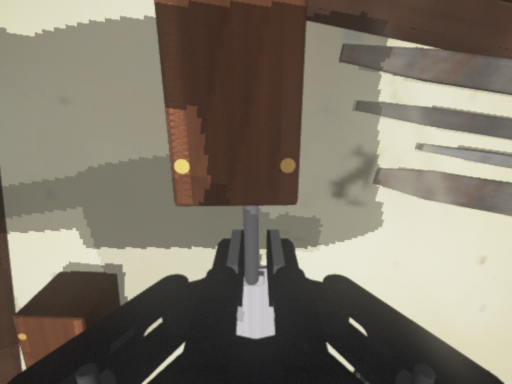

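View pics/s2b.png

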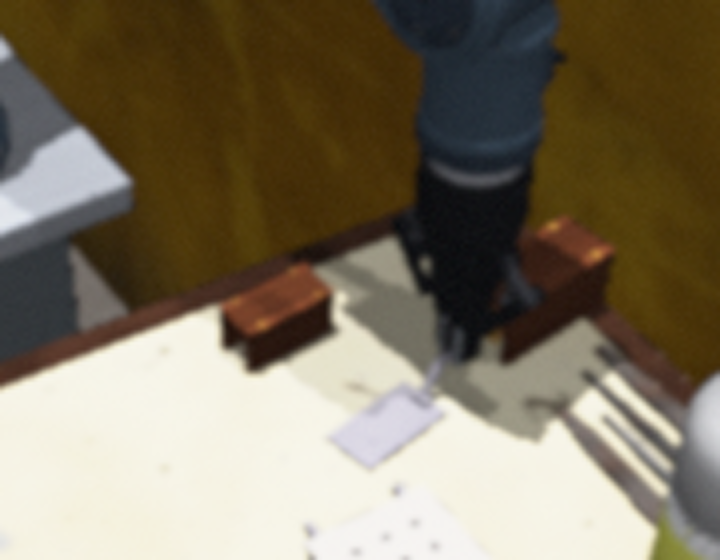

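```bash
python3 -m creep '1 0 0 0 0 0 0; 1 0 0 0 0 0 0; 1 0 0 0 0 0 0'; python3 - <<'E'
from h import *
delta(Rdown(np.deg2rad(-81.7)),[0.465,0.2465,0.011])
snap('wrist','w3')
E
```

```text
time_s: 5.42
eef_pos: [0.4736, 0.2462, 0.0227]
eef_rot: [0.538, 0.469, 0.529, -0.458]
wrist_force: [-0.5, 0.1, -0.5]
opening: 0.695
t 5.425 pos [0.4736 0.2462 0.0227] open 0.695 F [-0.5  0.1 -0.5] q [ 0.26  0.37  1.86 -0.    0.9   0.12]
cm [ 1.15 -0.86 -0.15] rot [-0.004 -0.001 -0.02 ]
```

View pics/w3.png

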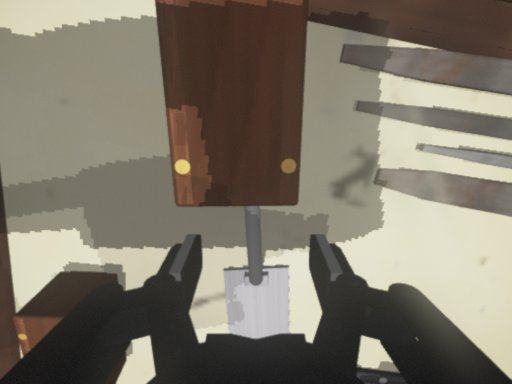

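```bash
python3 - <<'E'
from h import *
im,d,T=load('w3'); W=world('wrist',d,T); z=W[...,2]; print(np.round(T,3))
n=W[205:300,235:275]; Pn=n[(n[...,2]>0.022)&(n[...,2]<0.05)]
for y in np.arange(0.2,0.29,0.008):
    q=Pn[abs(Pn[:,1]-y)<0.003]
    if len(q)>2: print(round(y,3),len(q),np.round(np.median(q,0),4),np.round(np.ptp(q[:,0]),4))
k=W[0:206,150:310]; k=k[(k[...,2]>0.045)]; r=cv2.minAreaRect(k[:,:2].astype(np.float32)); print('dock',r,np.median(k[:,2]))
E
```

```text
[[ 0.019  0.99   0.14   0.474]
 [ 0.003  0.14  -0.99   0.246]
 [-1.     0.02  -0.001  0.023]
 [ 0.     0.     0.     1.   ]]
0.224 12 [0.4772 0.2263 0.0318] 0.0051
0.232 126 [0.4763 0.2319 0.0322] 0.0082
0.24 135 [0.4749 0.2399 0.0325] 0.0085
0.248 145 [0.4735 0.2481 0.0327] 0.0084
0.256 148 [0.4717 0.2562 0.0328] 0.0082
0.264 161 [0.4705 0.2641 0.0329] 0.0087
0.272 119 [0.4689 0.2714 0.0333] 0.0126
dock ((0.4555512070655823, 0.3183177411556244), (0.05247703567147255, 0.07555574178695679), 8.25632381439209) 0.05589537174892785
```

```bash
python3 -m creep '1 0.6 0 0 0 0 -0.02; 1 0.5 0 0 0 0 0; 1 0 0 0 0 0 0'; python3 - <<'E'
from h import *
delta(Rdown(np.deg2rad(-81)),[0.474,0.2465,0.011])
E
```

```text
time_s: 5.85
eef_pos: [0.4737, 0.2461, 0.0106]
eef_rot: [0.533, 0.463, 0.534, -0.464]
wrist_force: [0.5, -0.5, 0.0]
opening: 1.0
t 5.85 pos [0.4737 0.2461 0.0106] open 1.0 F [ 0.5 -0.5  0. ] q [0.26 0.4  1.84 0.   0.9  0.12]
cm [-0.04  0.03 -0.04] rot [-0.017 -0.001  0.002]
```

Good pose; close.

```bash
python3 -m creep '0 0 0 0 0 0 0; 0 0 0 0 0 0 0; 0 0 0 0 0 0 0; 0 0 0 0 0 0 0; 0 0 0 0 0 0 0; 0 0 0 0 0 0 0'; python3 - <<'E'
from h import *
delta(Rdown(np.deg2rad(-81.7)),[0.474,0.2465,0.011])
E
```

```text
time_s: 6.6
eef_pos: [0.4723, 0.2461, 0.0106]
eef_rot: [0.533, 0.462, 0.535, -0.465]
wrist_force: [-3.5, -0.5, 2.2]
opening: 0.062
t 6.6 pos [0.4723 0.2461 0.0106] open 0.062 F [-3.5 -0.5  2.2] q [0.26 0.4  1.84 0.   0.9  0.11]
cm [-0.04  0.18 -0.02] rot [-0.003 -0.     0.005]
```

```bash
python3 -m creep '0 0 -0.3 0.3 0 0 0; 0 0 -0.2 1 0 0 0; 0 0 -0.1 1.5 0 0 0; 0 0 0 2 0 0 0; 0 0 0 2 0 0 0; 0 0 0 2 0 0 0'; python3 - <<'E'
from h import *
delta(Rdown(np.deg2rad(-81.7)),[0.474+.15*.144,0.2465-.15*.99,0.011])
E
```

```text
time_s: 7.35
eef_pos: [0.4803, 0.1531, 0.0108]
eef_rot: [0.534, 0.463, 0.534, -0.464]
wrist_force: [-0.2, -0.0, -0.2]
opening: 0.07
t 7.35 pos [0.4803 0.1531 0.0108] open 0.07 F [-0.2 -0.  -0.2] q [ 0.07  0.35  1.92  0.    0.88 -0.07]
cm [-0.02  0.74  5.68] rot [-0.004 -0.001  0.001]
```

```bash
python3 -m creep '0 0 0 2 0 0 0; 0 0 0 2 0 0 0; 0 0 0 1.5 0 0 0; 0 0 0 0 0 0 0; 0 0 0 0 0 0 0'; python3 - <<'E'
from h import *
delta(Rdown(np.deg2rad(-81.7)),[0.474+.15*.144,0.2465-.15*.99,0.011])
snap('wrist','w4'); snap('top','t4'); 
a=cv2.imread('pics/t4.png')[90:290,100:400];b=cv2.imread('pics/w4.png')
cv2.imwrite('pics/m4.png',np.hstack([cv2.resize(a,(420,280)),cv2.resize(b,(373,280))]))
E
```

```text
time_s: 7.98
eef_pos: [0.4884, 0.0919, 0.0108]
eef_rot: [0.533, 0.465, 0.533, -0.465]
wrist_force: [-0.5, 0.7, -0.0]
opening: 0.067
t 7.975 pos [0.4884 0.0919 0.0108] open 0.067 F [-0.5  0.7 -0. ] q [-0.05  0.34  1.93 -0.    0.87 -0.19]
cm [-0.02  0.8  -0.5 ] rot [-0.01 -0.    0.  ]
```

View pics/m4.png

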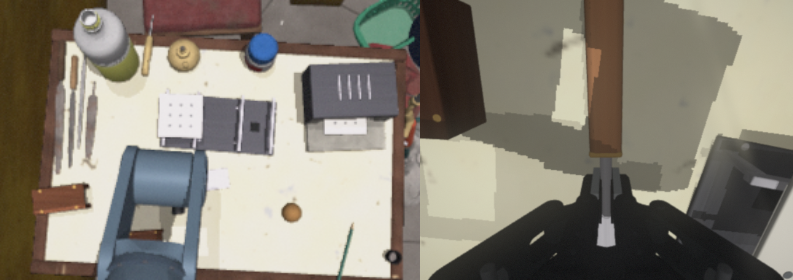

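```bash
python3 -m creep '1 0 0 0 0 0 0; 1 0 0 0 0 0 0; 1 0 0 0 0 0 0; 1 0 0 0 0 0 0; 1 -2 0 0 0 0 0; 1 -3 0 0 0 0 0; 1 -3 0 -2 0 0 0; 1 0 0 -2 0 0 0; 1 0 0 0 0 0 0'; python3 - <<'E'
from h import *
delta(Rdown(np.deg2rad(-81.7)),[0.4884,0.092,0.011])
snap('wrist','w5')
E
```

```text
time_s: 9.2
eef_pos: [0.4824, 0.1341, 0.0933]
eef_rot: [0.533, 0.464, 0.534, -0.464]
wrist_force: [-0.4, 0.4, -0.3]
opening: 0.994
t 9.2 pos [0.4824 0.1341 0.0933] open 0.994 F [-0.4  0.4 -0.3] q [ 0.03  0.19  1.9   0.    1.05 -0.1 ]
cm [8.23 0.03 4.26] rot [-0.007 -0.     0.001]
```

View pics/w5.png

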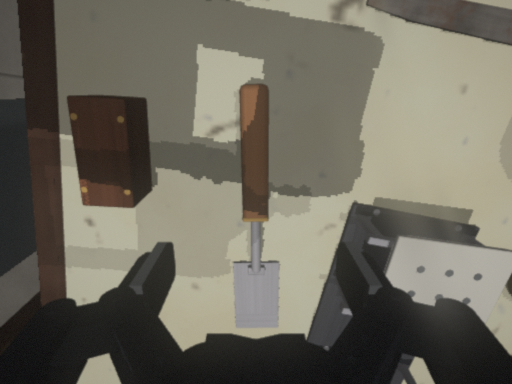

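```bash
cat >> h.py <<'E'
def spat(name,box):
    im,d,T=load(name); W=world('wrist',d,T)
    l,t,r,b=box; P=W[t:b,l:r].reshape(-1,3); c=im[t:b,l:r].reshape(-1,3).astype(int)
    m=(P[:,2]>0.02)&(P[:,2]<0.06); P=P[m];c=c[m]
    mu=P.mean(0); u,s,vt=np.linalg.svd((P-mu)[:,:2],full_matrices=False); f=vt[0]; 
    n=np.array([-f[1],f[0]]); a=(P-mu)[:,:2]@f; l_=(P-mu)[:,:2]@n
    for k in np.arange(a.min(),a.max(),0.008):
        q=(a>=k)&(a<k+.008)
        if q.sum()>3: print('%.3f w %.4f mid %.4f z %.4f'%(k+.004,np.ptp(l_[q]),(l_[q].max()+l_[q].min())/2,np.median(P[q,2])))
    print('mu',np.round(mu,4),'f',np.round(f,4),'yaw',np.rad2deg(np.arctan2(f[1],f[0])),'range',a.min(),a.max(),'n',n)
E
python3 - <<'E'
from h import *
spat('w5',(230,75,285,285))
E
```

```text
-0.051 w 0.0189 mid 0.0001 z 0.0383
-0.043 w 0.0191 mid -0.0000 z 0.0386
-0.035 w 0.0194 mid -0.0002 z 0.0385
-0.027 w 0.0196 mid -0.0002 z 0.0386
-0.019 w 0.0192 mid -0.0000 z 0.0385
-0.011 w 0.0194 mid -0.0001 z 0.0386
-0.003 w 0.0197 mid -0.0002 z 0.0386
0.005 w 0.0192 mid 0.0001 z 0.0386
0.013 w 0.0195 mid -0.0000 z 0.0387
0.021 w 0.0197 mid -0.0001 z 0.0386
0.029 w 0.0199 mid -0.0001 z 0.0387
0.037 w 0.0193 mid 0.0001 z 0.0386
0.045 w 0.0202 mid -0.0003 z 0.0385
0.053 w 0.0073 mid -0.0001 z 0.0327
0.061 w 0.0074 mid -0.0001 z 0.0329
0.069 w 0.0075 mid -0.0002 z 0.0326
0.077 w 0.0075 mid -0.0003 z 0.0324
0.085 w 0.0068 mid 0.0000 z 0.0323
0.093 w 0.0068 mid -0.0001 z 0.0321
mu [0.4784 0.1658 0.0377] f [ 0.149  -0.9888] yaw -81.43374621719408 range -0.05483840043094604 0.09544553469530084 n [0.98884428 0.14895296]
```

```bash
python3 - <<'E'
from h import *
delta(Rdown(np.deg2rad(-81.4)),[0.4818,0.143,0.0115])
E
```

```text
t 9.25 pos [0.4828 0.1336 0.0934] open 1.002 F [0.3 0.3 0.6] q [ 0.03  0.19  1.9   0.    1.05 -0.11]
cm [ 8.19  0.04 -0.95] rot [-0.013 -0.     0.   ]
```

```bash
python3 -m creep '1 3 0 -0.9 -0.013 0 0; 1 2.5 0 0 0 0 0; 1 1.5 0 0 0 0 0; 1 0.7 0 0 0 0 0; 1 0 0 0 0 0 0'; python3 - <<'E'
from h import *
delta(Rdown(np.deg2rad(-81.4)),[0.4818,0.143,0.0115])
E
```

```text
time_s: 9.88
eef_pos: [0.4826, 0.14, 0.0139]
eef_rot: [0.536, 0.461, 0.536, -0.462]
wrist_force: [-0.1, 0.0, -0.1]
opening: 0.999
t 9.875 pos [0.4826 0.14   0.0139] open 0.999 F [-0.1  0.  -0.1] q [ 0.05  0.34  1.92 -0.    0.88 -0.1 ]
cm [ 0.24 -0.04 -0.31] rot [-0.001  0.001  0.   ]
```

```bash
python3 -m creep '1 0.25 0 -0.3 0 0 0; 1 0 0 0 0 0 0; 0 0 0 0 0 0 0; 0 0 0 0 0 0 0; 0 0 0 0 0 0 0; 0 0 0 0 0 0 0; 0 0 0 0 0 0 0; 0 0 0 0 0 0 0; 0 0 0 0 0 0 0'; python3 - <<'E'
from h import *
delta(Rdown(np.deg2rad(-81.4)),[0.4818,0.143,0.0115])
# kiln/stand geometry from top
im,d,T=load('top0'); W=world('top',d); z=W[...,2]
def pca(m,lab):
    P=W[m]; mu=P.mean(0); r=cv2.minAreaRect(P[:,:2].astype(np.float32)); print(lab,len(P),np.round(mu,4),np.round(cv2.boxPoints(r),4).tolist(), np.round(r[1],4))
yy,xx=np.mgrid[:384,:512]
box=lambda l,t,r,b:(xx>=l)&(xx<r)&(yy>=t)&(yy<b)
pca((z>0.045)&box(268,155,278,202),'railA')
pca((z>0.045)&box(288,155,300,202),'railB')
pca((z>0.05)&box(210,150,248,185),'otile')
pca((z>0.09)&box(310,125,390,180),'roof')
pca((z>0.0245)&(z<0.04)&(im.min(-1)>180)&box(310,165,390,200),'tile')
pca((z>0.012)&(z<0.04)&box(316,130,385,200),'kiln low')
E
```

```text
time_s: 11.0
eef_pos: [0.4841, 0.1432, 0.0136]
eef_rot: [0.537, 0.462, 0.535, -0.46]
wrist_force: [-1.4, -0.2, 0.5]
opening: 0.221
t 11.0 pos [0.4841 0.1432 0.0136] open 0.221 F [-1.4 -0.2  0.5] q [ 0.05  0.34  1.92 -0.    0.88 -0.1 ]
cm [ 0.21 -0.23 -0.01] rot [-0.001  0.001 -0.004]
railA 82 [ 0.6163 -0.0415  0.0503] [[0.5584999918937683, -0.041099999099969864], [0.6753000020980835, -0.04839999973773956], [0.6757000088691711, -0.042399998754262924], [0.558899998664856, -0.03500000014901161]] [0.006 0.117]
railB 87 [ 0.6119 -0.1072  0.0506] [[0.553600013256073, -0.10689999908208847], [0.6711999773979187, -0.1136000007390976], [0.671500027179718, -0.10729999840259552], [0.5539000034332275, -0.1005999967455864]] [0.0063 0.1178]
otile 873 [0.6333 0.086  0.0586] [[0.5928000211715698, 0.13099999725818634], [0.5942999720573425, 0.04019999876618385], [0.6852999925613403, 0.04179999977350235], [0.6837999820709229, 0.13259999454021454]] [0.091  0.0908]
roof 2401 [ 0.68   -0.2663  0.1007] [[0.6200000047683716, -0.18250000476837158], [0.6304000020027161, -0.3594000041484833], [0.7432000041007996, -0.35280001163482666], [0.732699990272522, -0.17579999566078186]] [0.113  0.1773]
tile 297 [ 0.6153 -0.2696  0.0287] [[0.5852000117301941, -0.35580000281333923], [0.6270999908447266, -0.36070001125335693], [0.642799973487854, -0.2264000028371811], [0.6008999943733215, -0.2214999943971634]] [0.1353 0.0422]
kiln low 1312 [ 0.6036 -0.2666  0.0232] [[0.560699999332428, -0.1859000027179718], [0.5709999799728394, -0.3596000075340271], [0.7440000176429749, -0.34940001368522644], [0.7336999773979187, -0.17569999396800995]] [0.1733 0.174 ]
```

```bash
python3 -m creep '0 -1 0 0 0 0 0; 0 -3 0 0 0 0 0; 0 -4 0 0 0 0 0; 0 -3 0 0 0 0 0; 0 0 0 0 0 0 0'; python3 - <<'E'
from h import *
plan(Rdown(np.deg2rad(3.35)),[0.378,-0.284,0.13],10)
E
```

```text
time_s: 11.62
eef_pos: [0.4826, 0.1434, 0.1275]
eef_rot: [0.536, 0.462, 0.535, -0.461]
wrist_force: [-0.5, 0.1, -2.3]
opening: 0.22
 0   -0.03  -1.67   4.07   -0.148  0.000 -0.000
 1   -0.03  -2.25   3.78   -0.148  0.000 -0.000
 2   -0.03  -2.78   3.41   -0.148  0.000 -0.000
 3   -0.03  -3.26   2.96   -0.148  0.000 -0.000
 4   -0.03  -3.66   2.45   -0.148  0.000 -0.000
 5   -0.03  -3.98   1.88   -0.148  0.000 -0.000
 6   -0.03  -4.21   1.27   -0.148  0.000 -0.000
 7   -0.03  -4.35   0.64   -0.148  0.000 -0.000
 8   -0.03  -4.40  -0.01   -0.148  0.000 -0.000
 9   -0.03  -4.35  -0.66   -0.148  0.000 -0.000
```

```bash
python3 -m creep '0 0 -1.7 4.1 -0.15 0 0; 0 0 -2.3 3.8 -0.15 0 0; 0 0 -2.8 3.4 -0.15 0 0; 0 0 -3.3 3 -0.15 0 0; 0 0 -3.7 2.4 -0.15 0 0; 0 0 -4 1.9 -0.15 0 0; 0 0 -4.2 1.3 -0.15 0 0; 0 0 -4.3 0.6 -0.15 0 0; 0 0 -4.4 0 -0.15 0 0; 0 0 -4.3 -0.7 -0.15 0 0'; python3 - <<'E'
from h import *
delta(Rdown(np.deg2rad(3.35)),[0.378,-0.284,0.13])
E
```

```text
time_s: 12.88
eef_pos: [0.3793, -0.2934, 0.1147]
eef_rot: [0.702, -0.043, 0.709, 0.051]
wrist_force: [0.2, -0.1, 0.1]
opening: 0.224
t 12.875 pos [ 0.3793 -0.2934  0.1147] open 0.224 F [ 0.2 -0.1  0.1] q [-0.9   0.12  1.93 -0.    1.1  -2.61]
cm [-1.52  0.97 -0.02] rot [ 0.075 -0.011 -0.011]
```

```bash
python3 -m creep '0 -1.5 1 0 0.075 -0.011 -0.011; 0 0 0 0 0 0 0; 0 0 0 0 0 0 0'; python3 - <<'E'
from h import *
delta(Rdown(np.deg2rad(3.35)),[0.378,-0.284,0.13])
snap('wrist','w6'); snap('scene','s6')
im=cv2.imread('pics/s6.png'); cv2.imwrite('pics/s6b.png',cv2.resize(im[150:350,80:330],None,fx=3,fy=3,interpolation=cv2.INTER_CUBIC))
E
```

```text
time_s: 13.25
eef_pos: [0.3753, -0.285, 0.1258]
eef_rot: [0.705, -0.019, 0.708, 0.021]
wrist_force: [-0.1, -0.3, -2.2]
opening: 0.221
t 13.25 pos [ 0.3753 -0.285   0.1258] open 0.221 F [-0.1 -0.3 -2.2] q [-0.9   0.08  1.95 -0.    1.12 -2.53]
cm [-0.42  0.08  0.27] rot [-0.002 -0.004 -0.004]
```

View pics/w6.png

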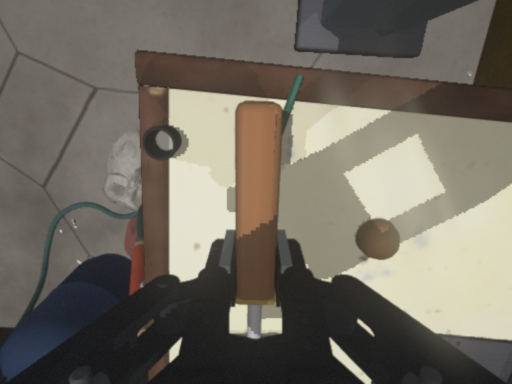

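View pics/s6b.png

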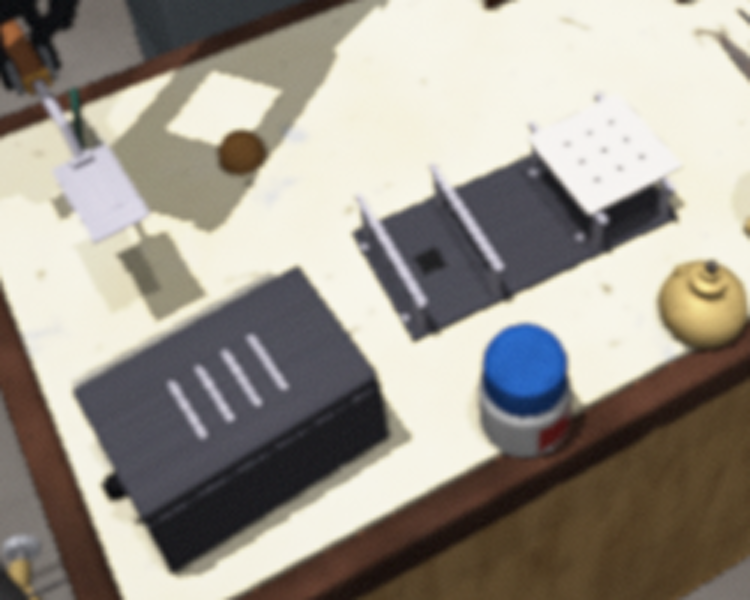

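```bash
python3 - <<'E'
from h import *
snap('top','t6'); 
im=cv2.imread('pics/t6.png'); cv2.imwrite('pics/t6b.png',cv2.resize(im[120:300,260:420],None,fx=4,fy=3.3,interpolation=cv2.INTER_NEAREST))
E
```

```text
(no output)
```

View pics/t6b.png

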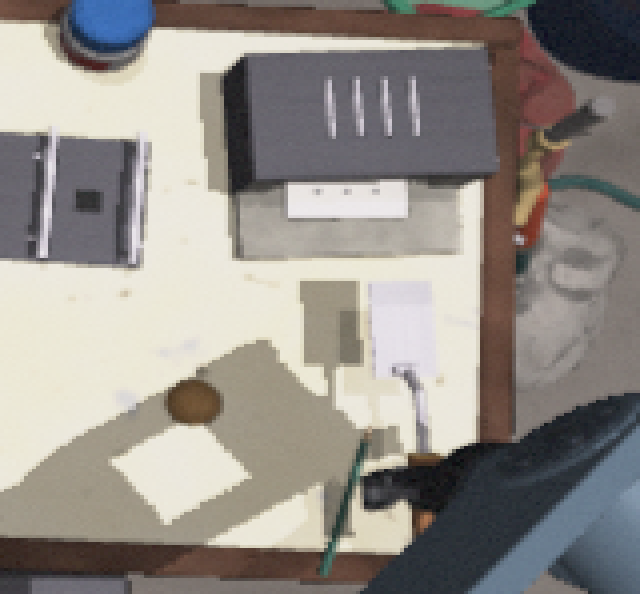

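```bash
cat >> h.py <<'E'
def blade(name,zr,yr=(-0.5,0.4),xr=(0.3,0.9)):
    im,d,T=load(name); W=world('top',d); i=im.astype(int)
    m=(W[...,2]>zr[0])&(W[...,2]<zr[1])&(W[...,1]>yr[0])&(W[...,1]<yr[1])&(W[...,0]>xr[0])&(W[...,0]<xr[1])&(i[...,0]>i[...,2])&(i[...,0]>110)
    n,l,s,c=cv2.connectedComponentsWithStats(m.astype(np.uint8)); k=1+np.argmax(s[1:,4]); P=W[l==k]
    r=cv2.minAreaRect(P[:,:2].astype(np.float32)); b=cv2.boxPoints(r)
    A=np.c_[P[:,:2],np.ones(len(P))]; co=np.linalg.lstsq(A,P[:,2],rcond=None)[0]
    print('blade',s[k].tolist(),'rect',np.round(r[0],4),np.round(r[1],4),round(r[2],2),'plane',np.round(co,3),'meanz',P[:,2].mean().round(4))
    print(np.round(b,4).tolist()); return P
E
python3 - <<'E'
from h import *
T=load('t6')[2]; gp=T[:3,3]-0.0187*T[:3,0]; f=T[:3,2]; print(np.round(T,4)); print('grip',gp,'pred tip',gp+f*.165,'pred heel',gp+.085*f)
P=blade('t6',(0.09,0.14),(-0.4,-0.2),(0.4,0.6))
im,d,_=load('t6'); W=world('top',d); i=im.astype(int)
# tile white
m=np.zeros(d.shape,bool); m[165:195,320:375]=True
mm=m&(W[...,2]>0.0235)&(W[...,2]<0.036)&(i.min(-1)>190)
P=W[mm]; print(len(P),P.mean(0))
for v in range(172,190):
    q=np.where(mm[v])[0]
    if len(q): print(v,q.min(),q.max(),np.round(W[v,q.min()],4),np.round(W[v,q.max()],4),len(q))
E
```

```text
[[-0.0042 -0.0563  0.9984  0.3755]
 [ 0.0037  0.9984  0.0563 -0.2848]
 [-1.      0.0039 -0.004   0.1261]
 [ 0.      0.      0.      1.    ]]
grip [ 0.3756177  -0.28491175  0.14475577] pred tip [ 0.54035481 -0.27562454  0.14409897] pred heel [ 0.46048227 -0.28012743  0.14441742]
blade [352, 206, 17, 30, 396] rect [ 0.4928 -0.2806] [0.0798 0.0412] 2.76 plane [-0.043  0.005  0.138] meanz 0.1153
[[0.45190000534057617, -0.26190000772476196], [0.453900009393692, -0.30300000309944153], [0.5335999727249146, -0.29919999837875366], [0.5315999984741211, -0.2581000030040741]]
296 [ 0.61532975 -0.26917971  0.02862096]
175 355 360 [ 0.6323 -0.2943  0.0297] [ 0.6325 -0.3093  0.0305] 6
176 332 361 [ 0.6284 -0.225   0.0269] [ 0.6304 -0.3141  0.0246] 30
177 332 361 [ 0.625  -0.2246  0.0288] [ 0.6264 -0.3123  0.0304] 25
178 332 361 [ 0.6218 -0.2243  0.0298] [ 0.623  -0.3115  0.0326] 28
179 332 361 [ 0.6188 -0.2244  0.0293] [ 0.6209 -0.3133  0.0268] 30
180 332 361 [ 0.616  -0.2247  0.0281] [ 0.6171 -0.3117  0.0317] 29
181 332 361 [ 0.6128 -0.2245  0.0288] [ 0.6141 -0.3117  0.0315] 29
182 332 361 [ 0.6096 -0.2241  0.0302] [ 0.6118 -0.3133  0.0262] 29
183 332 361 [ 0.6065 -0.2241  0.0302] [ 0.6088 -0.3134  0.0258] 30
184 332 361 [ 0.604  -0.2249  0.0265] [ 0.6053 -0.3124  0.0289] 30
185 332 361 [ 0.6007 -0.2246  0.0279] [ 0.6021 -0.3119  0.0303] 30
```

```bash
python3 -m creep '0 2 0.4 0 0.003 -0.02 0; 0 3.5 0 0 0 0 0; 0 2.5 0 0 0 0 0; 0 0 0 0 0 0 0; 0 0 0 0 0 0 0'; python3 - <<'E'
from h import *
delta(Rdown(np.deg2rad(3.35)),[0.375,-0.28,0.043])
snap('top','t7'); T=load('t7')[2]; print(np.round(T,4))
P=blade('t7',(0.012,0.06),(-0.35,-0.2),(0.4,0.555))
snap('scene','s7'); im=cv2.imread('pics/s7.png'); cv2.imwrite('pics/s7b.png',cv2.resize(im[170:340,70:220],None,fx=4,fy=3.5,interpolation=cv2.INTER_CUBIC))
E
```

```text
time_s: 14.02
eef_pos: [0.3782, -0.2804, 0.0451]
eef_rot: [0.713, -0.02, 0.7, 0.021]
wrist_force: [0.7, 0.7, -1.6]
opening: 0.223
t 14.025 pos [ 0.3782 -0.2804  0.0451] open 0.223 F [ 0.7  0.7 -1.6] q [-0.9   0.21  2.    0.02  0.92 -2.54]
cm [ 0.21  0.05 -0.32] rot [-0.     0.018 -0.001]
[[ 0.018  -0.0582  0.9981  0.3782]
 [ 0.0025  0.9983  0.0582 -0.2804]
 [-0.9998  0.0014  0.0181  0.0451]
 [ 0.      0.      0.      1.    ]]
blade [343, 206, 15, 28, 230] rect [ 0.4976 -0.2768] [0.0798 0.0413] 1.42 plane [-0.028  0.013  0.055] meanz 0.0372
[[0.45719999074935913, -0.257099986076355], [0.45820000767707825, -0.29840001463890076], [0.5379999876022339, -0.2964000105857849], [0.5370000004768372, -0.2551000118255615]]
```

View pics/s7b.png

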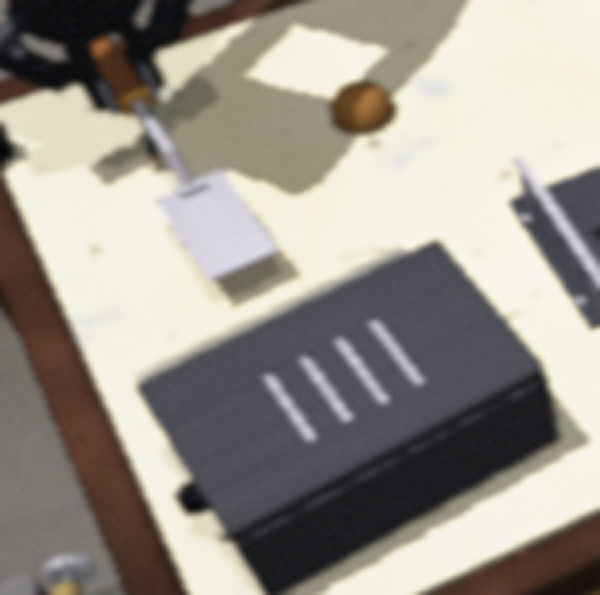

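```bash
python3 -m creep '0 0.2 0.2 2 -0.01 0 0; 0 0.3 0 2.3 0 0 0; 0 0 0 0 0 0 0; 0 0.3 0 0 0 0 0; 0 0.2 0 0 0 0 0'; python3 - <<'E'
from h import *
delta(Rdown(np.deg2rad(3.35)),[0.5375,-0.27,0.03])
snap('top','t8'); T=load('t8')[2]; print(np.round(T,4))
P=blade('t8',(0.012,0.06),(-0.35,-0.2),(0.4,0.592))
E
```

```text
time_s: 14.75
eef_pos: [0.4233, -0.278, 0.0403]
eef_rot: [0.715, -0.026, 0.699, 0.023]
wrist_force: [1.0, -0.3, -0.7]
opening: 0.22
t 14.75 pos [ 0.4233 -0.278   0.0403] open 0.22 F [ 1.  -0.3 -0.7] q [-0.83  0.28  1.92  0.02  0.92 -2.48]
cm [ 1.28  0.02 11.42] rot [0.01  0.023 0.005]
[[ 0.0228 -0.0684  0.9974  0.4233]
 [-0.0037  0.9976  0.0685 -0.278 ]
 [-0.9997 -0.0052  0.0225  0.0403]
 [ 0.      0.      0.      1.    ]]
blade [341, 191, 15, 30, 276] rect [ 0.5393 -0.2741] [0.0877 0.0426] 3.71 plane [-0.029 -0.026  0.042] meanz 0.0327
[[0.4941999912261963, -0.2556999921798706], [0.4968999922275543, -0.29820001125335693], [0.5843999981880188, -0.29249998927116394], [0.5817000269889832, -0.25]]
```

```bash
python3 -m creep '0 0.4 0 0 0 0 0; 0 0.3 0 0 0 0 0; 0 0 0 0 0 0 0'; python3 -m creep '0 0.2 0 0 0 0 0'; python3 -m creep '0 0.2 0 0 0 0 0'
```

```text
time_s: 15.18
eef_pos: [0.4224, -0.2779, 0.0322]
eef_rot: [0.714, -0.025, 0.699, 0.023]
wrist_force: [0.5, -0.4, -0.8]
opening: 0.219
time_s: 15.3
eef_pos: [0.4225, -0.2781, 0.0303]
eef_rot: [0.714, -0.025, 0.699, 0.022]
wrist_force: [-0.8, -0.6, -0.3]
opening: 0.222
time_s: 15.42
eef_pos: [0.4227, -0.2782, 0.0283]
eef_rot: [0.715, -0.025, 0.699, 0.022]
wrist_force: [-1.4, 0.1, 1.6]
opening: 0.223
```

```bash
python3 - <<'E'
from h import *
snap('top','t9'); T=load('t9')[2]; print(np.round(T,4))
P=blade('t9',(0.012,0.06),(-0.35,-0.2),(0.4,0.592))
snap('wrist','w9'); im,d,T=load('w9'); W=world('wrist',d,T); 
for v in range(110,300,15): print(v, np.round(W[v,258],4))
snap('scene','s9'); im=cv2.imread('pics/s9.png'); cv2.imwrite('pics/s9b.png',cv2.resize(im[170:300,70:220],None,fx=5,fy=4.5,interpolation=cv2.INTER_CUBIC))
E
```

```text
[[ 0.0223 -0.0671  0.9975  0.4227]
 [-0.0033  0.9977  0.0672 -0.2782]
 [-0.9997 -0.0047  0.022   0.0283]
 [ 0.      0.      0.      1.    ]]
blade [341, 192, 14, 9, 92] rect [ 0.57   -0.2731] [0.0409 0.0249] 86.53 plane [-0.06   0.008  0.059] meanz 0.0226
[[0.5564000010490417, -0.29280000925064087], [0.5812000036239624, -0.29429998993873596], [0.5837000012397766, -0.2535000145435333], [0.5587999820709229, -0.25200000405311584]]
110 [ 0.3478 -0.2822  0.05  ]
125 [ 0.3537 -0.2818  0.0509]
140 [ 0.3599 -0.2814  0.0506]
155 [ 0.3662 -0.2809  0.051 ]
170 [ 0.3724 -0.2805  0.0527]
185 [ 0.3795 -0.28    0.0517]
200 [ 0.3867 -0.2795  0.0516]
215 [ 0.3937 -0.279   0.0525]
230 [ 0.4012 -0.2784  0.0527]
245 [ 0.409  -0.2779  0.053 ]
260 [ 0.4174 -0.2773  0.0528]
275 [ 0.4252 -0.2767  0.054 ]
290 [ 0.4347 -0.2761  0.0533]
```

View pics/s9b.png

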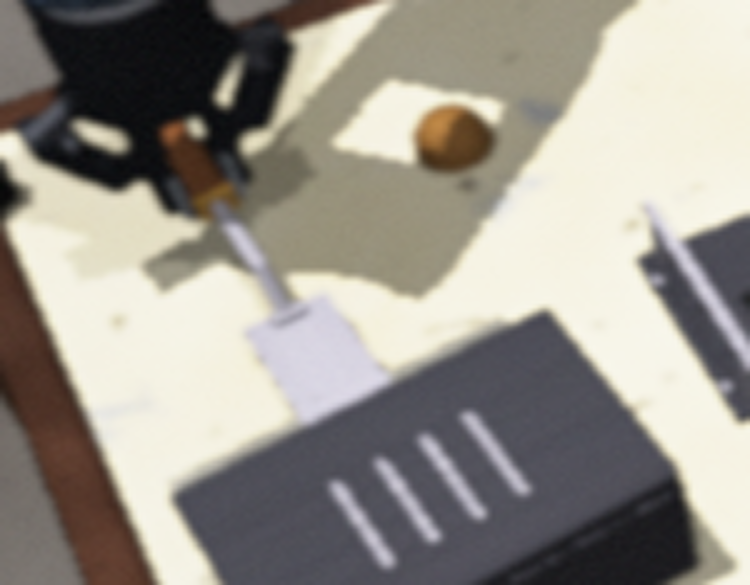

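View pics/w9.png

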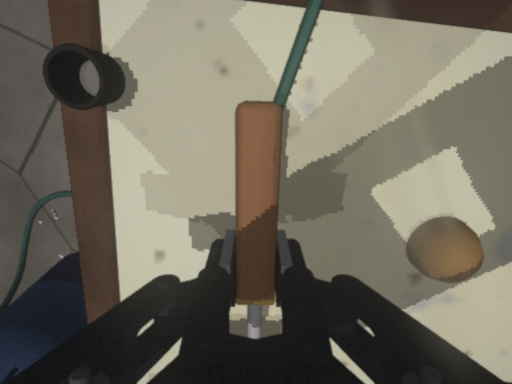

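```bash
cat >> h.py <<'E'
def handle(name):
    im,d,T=load(name); W=world('wrist',d,T); P=W[115:285:3,253:263].reshape(-1,3); P=P[np.isfinite(P[:,0])]
    f=T[:3,2].copy(); f[2]=0; f/=np.linalg.norm(f); s=(P-T[:3,3])@f; c=np.polyfit(s,P[:,2],1)
    # lateral yaw: edges by color
    print('handle slope',c[0].round(4),'top z at grip',c[1].round(4),'tip z est',(c[1]-.039+c[0]*.16).round(4),'heel z',(c[1]-.039+c[0]*.08).round(4),'tool pitch',T[2,2].round(4),'tcp',T[:3,3].round(4))
E
python3 -m creep '0 -0.6 0 0 0 0 0; 0 -0.5 0 0 0 0 0; 0 0 0 0 0 0 0'; python3 - <<'E'
from h import *
handle('w9')
snap('wrist','w10'); handle('w10')
snap('top','t10'); P=blade('t10',(0.012,0.06),(-0.35,-0.2),(0.4,0.592))
o=ctrl.get_obs(); print(o['wrist_force'])
E
```

```text
time_s: 15.95
eef_pos: [0.4225, -0.2781, 0.0402]
eef_rot: [0.714, -0.025, 0.699, 0.022]
wrist_force: [0.0, 0.3, -2.0]
opening: 0.222
handle slope 0.0351 top z at grip 0.0531 tip z est 0.0197 heel z 0.0169 tool pitch 0.0221 tcp [ 0.4227 -0.2782  0.0282]
handle slope 0.0186 top z at grip 0.0652 tip z est 0.0292 heel z 0.0277 tool pitch 0.0219 tcp [ 0.4225 -0.2781  0.0402]
blade [341, 192, 15, 30, 288] rect [ 0.5363 -0.2732] [0.0881 0.0424] 1.95 plane [-0.035  0.004  0.053] meanz 0.0325
[[0.49160000681877136, -0.2535000145435333], [0.49300000071525574, -0.29580000042915344], [0.5810999870300293, -0.2928999960422516], [0.5795999765396118, -0.25049999356269836]]
[ 0.51886659 -0.39899278 -1.95246114]
```

```bash
python3 -m creep '0 0 0 0 0 0.035 0; 0 0 0 0 0 0 0'; python3 - <<'E'
from h import *
snap('wrist','w11'); handle('w11')
snap('top','t11'); im,d,T=load('t11'); W=world('top',d)
for v in range(192,222,2): print(v,np.round(np.nanmedian(W[v,344:347],0),4),np.round(np.nanmedian(W[v,351:354],0),4))
E
```

```text
time_s: 16.3
eef_pos: [0.4219, -0.2776, 0.0395]
eef_rot: [0.702, -0.025, 0.712, 0.022]
wrist_force: [-0.1, 0.9, -0.6]
opening: 0.224
handle slope -0.0172 top z at grip 0.0645 tip z est 0.0228 heel z 0.0241 tool pitch -0.0145 tcp [ 0.4219 -0.2776  0.0395]
192 [ 0.5807 -0.2651  0.0232] [ 0.5809 -0.2858  0.025 ]
194 [ 0.5743 -0.2647  0.0258] [ 0.5747 -0.2859  0.026 ]
196 [ 0.5683 -0.2638  0.0268] [ 0.5685 -0.285   0.0275]
198 [ 0.562  -0.2634  0.0277] [ 0.5625 -0.285   0.0276]
200 [ 0.5561 -0.2642  0.0268] [ 0.5564 -0.2854  0.0265]
202 [ 0.5502 -0.2634  0.0245] [ 0.5503 -0.2865  0.0272]
204 [ 0.544  -0.2635  0.0276] [ 0.5444 -0.2849  0.0267]
206 [ 0.5379 -0.2634  0.028 ] [ 0.5382 -0.2842  0.0291]
208 [ 0.5321 -0.264   0.0256] [ 0.5324 -0.2849  0.0263]
210 [ 0.5258 -0.2628  0.0297] [ 0.5263 -0.2838  0.0279]
212 [ 0.5199 -0.2631  0.0283] [ 0.5202 -0.2841  0.0287]
214 [ 0.5139 -0.263   0.0271] [ 0.5144 -0.2856  0.0239]
216 [ 0.5079 -0.2625  0.0287] [ 0.5081 -0.2832  0.0313]
218 [ 0.5019 -0.2623  0.0285] [ 0.5023 -0.2847  0.0295]
220 [ 0.4969 -0.2697  0.0018] [ 0.4955 -0.2773  0.0513]
```

```bash
python3 -m creep '0 0.3 0 0 0 0 0; 0 0.1 0 0.5 0 0 0'; python3 -m creep '0 0 0 1 0 0 0; 0 0 0 1 0 0 0'; python3 -m creep '0 0 0 1 0 0 0; 0 0 0 1 0 0 0'; python3 - <<'E'
from h import *
snap('wrist','w12'); handle('w12'); snap('top','t12')
cv2.imwrite('pics/t12b.png',cv2.resize(cv2.imread('pics/t12.png')[150:260,300:400],None,fx=6,fy=5,interpolation=cv2.INTER_NEAREST))
E
```

```text
time_s: 16.65
eef_pos: [0.4262, -0.2771, 0.035]
eef_rot: [0.702, -0.025, 0.712, 0.022]
wrist_force: [-0.7, -0.4, 1.2]
opening: 0.223
time_s: 16.9
eef_pos: [0.4473, -0.2761, 0.0349]
eef_rot: [0.702, -0.024, 0.711, 0.022]
wrist_force: [-2.0, -1.1, -0.6]
opening: 0.222
time_s: 17.15
eef_pos: [0.4688, -0.2746, 0.0347]
eef_rot: [0.702, -0.025, 0.712, 0.022]
wrist_force: [-2.0, 0.1, 1.4]
opening: 0.222
handle slope -0.0083 top z at grip 0.0596 tip z est 0.0193 heel z 0.0199 tool pitch -0.0141 tcp [ 0.4688 -0.2746  0.0347]
```

View pics/t12b.png

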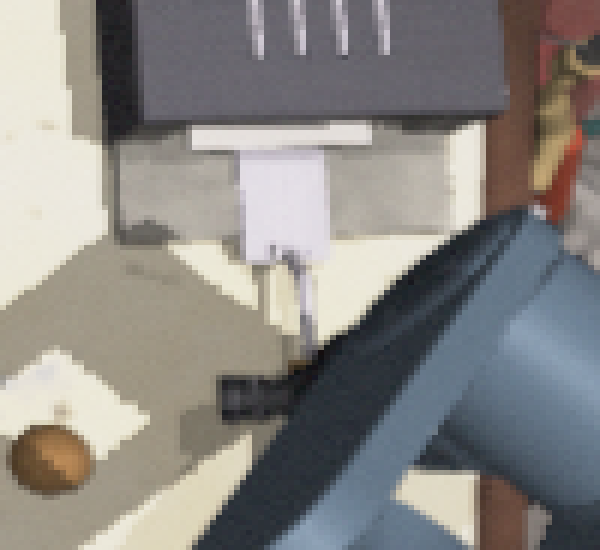

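```bash
python3 -m creep '0 0 0 1 0 0 0; 0 0 0 1 0 0 0'; python3 -m creep '0 0 0 1 0 0 0; 0 0 0 1 0 0 0'; python3 -m creep '0 0 0 1 0 0 0; 0 0 0 0.5 0 0 0'; python3 - <<'E'
from h import *
snap('wrist','w13'); handle('w13'); snap('top','t13')
cv2.imwrite('pics/t13b.png',cv2.resize(cv2.imread('pics/t13.png')[150:260,300:400],None,fx=6,fy=5,interpolation=cv2.INTER_NEAREST))
E
```

```text
time_s: 17.5
eef_pos: [0.49, -0.2732, 0.0345]
eef_rot: [0.702, -0.025, 0.711, 0.022]
wrist_force: [-2.8, 0.1, 1.4]
opening: 0.221
time_s: 17.75
eef_pos: [0.5113, -0.2719, 0.0343]
eef_rot: [0.702, -0.025, 0.711, 0.022]
wrist_force: [-3.2, 0.7, 1.8]
opening: 0.22
time_s: 18.0
eef_pos: [0.5271, -0.2708, 0.034]
eef_rot: [0.701, -0.025, 0.712, 0.022]
wrist_force: [-7.5, 0.2, 4.3]
opening: 0.223
handle slope -0.0019 top z at grip 0.0589 tip z est 0.0196 heel z 0.0198 tool pitch -0.0148 tcp [ 0.5271 -0.2708  0.034 ]
```

View pics/t13b.png

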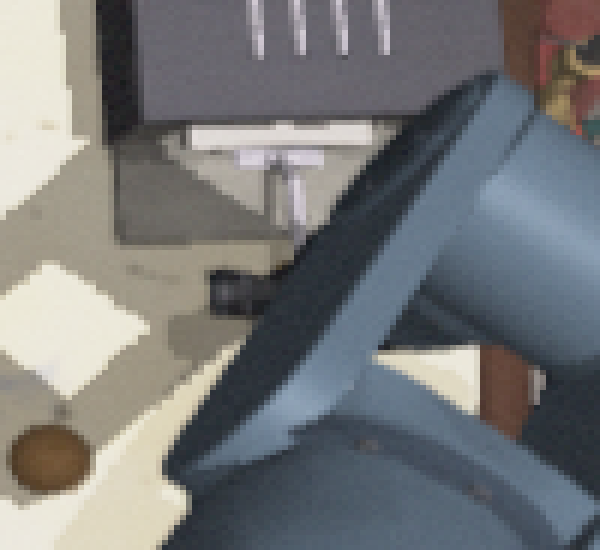

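```bash
python3 -m creep '0 0 0 0.6 0 0 0; 0 0 0 0.3 0 0 0'; python3 - <<'E'
from h import *
snap('wrist','w14'); handle('w14'); snap('top','t14')
im,d,T=load('t14'); W=world('top',d)
for v in range(174,190): print(v,np.round(np.nanmedian(W[v,343:347],0),4),im[v,345], np.round(W[v,336],4))
E
```

```text
time_s: 18.35
eef_pos: [0.5353, -0.2705, 0.034]
eef_rot: [0.701, -0.025, 0.712, 0.022]
wrist_force: [-10.0, -3.4, 5.1]
opening: 0.22
handle slope -0.0009 top z at grip 0.0589 tip z est 0.0198 heel z 0.0199 tool pitch -0.0165 tcp [ 0.5353 -0.2705  0.034 ]
174 [ 0.6242 -0.2455  0.0934] [88 88 91] [ 0.6233 -0.2204  0.096 ]
175 [ 0.6308 -0.2609  0.0354] [154 159 164] [ 0.6303 -0.2352  0.035 ]
176 [ 0.6273 -0.2603  0.0377] [212 217 222] [ 0.6274 -0.2353  0.0347]
177 [ 0.6242 -0.2599  0.0381] [212 215 221] [ 0.6237 -0.2344  0.0384]
178 [ 0.6216 -0.2602  0.036 ] [188 193 199] [ 0.6214 -0.2354  0.0339]
179 [ 0.619  -0.2615  0.0334] [105 103 108] [ 0.6176 -0.2341  0.0392]
180 [ 0.6168 -0.2632  0.0268] [84 78 81] [ 0.6175 -0.2389  0.0195]
181 [ 0.6146 -0.2641  0.0212] [80 83 85] [ 0.6142 -0.2386  0.0205]
182 [ 0.6119 -0.2649  0.0188] [89 93 96] [ 0.6109 -0.2382  0.0221]
183 [ 0.6088 -0.2647  0.0187] [103 109 114] [ 0.6089 -0.2399  0.0151]
184 [ 0.6053 -0.2643  0.0221] [114 117 123] [ 0.6047 -0.238   0.0228]
185 [ 0.6024 -0.2641  0.021 ] [116 122 127] [ 0.6016 -0.2379  0.023 ]
186 [ 0.5993 -0.2639  0.0211] [114 119 124] [ 0.5986 -0.2379  0.023 ]
187 [ 0.5964 -0.2641  0.0201] [113 119 124] [ 0.596  -0.2388  0.0192]
188 [ 0.5933 -0.2644  0.02  ] [114 119 124] [ 0.5933 -0.2395  0.0164]
189 [ 0.5901 -0.2642  0.0206] [114 122 125] [ 0.5896 -0.2382  0.0213]
```

```bash
python3 -m creep '0 0 0 -0.1 0 -0.02 0; 0 -0.3 0 0 0 -0.01 0; 0 -0.4 0 0 0 0 0; 0 -0.4 0 0 0 0 0; 0 -0.3 0 -0.2 0 0 0; 0 0 0 0 0 0 0'; python3 - <<'E'
from h import *
snap('wrist','w15'); handle('w15'); snap('top','t15')
im,d,T=load('t15'); W=world('top',d)
for v in range(173,186): print(v,np.round(np.nanmedian(W[v,343:347],0),4),im[v,345], np.round(W[v,336],4))
cv2.imwrite('pics/t15b.png',cv2.resize(im[150:260,300:400],None,fx=6,fy=5,interpolation=cv2.INTER_NEAREST))
E
```

```text
time_s: 19.2
eef_pos: [0.5319, -0.2695, 0.0475]
eef_rot: [0.712, -0.024, 0.701, 0.023]
wrist_force: [0.5, -0.1, -2.8]
opening: 0.224
handle slope 0.0079 top z at grip 0.0724 tip z est 0.0347 heel z 0.0341 tool pitch 0.0156 tcp [ 0.5319 -0.2695  0.0475]
173 [ 0.6258 -0.243   0.1012] [85 81 83] [ 0.625  -0.2188  0.1027]
174 [ 0.6242 -0.2455  0.093 ] [84 87 90] [ 0.6226 -0.2193  0.1004]
175 [ 0.6281 -0.2563  0.0519] [155 161 166] [ 0.6274 -0.2309  0.053 ]
176 [ 0.6251 -0.2563  0.0518] [213 217 222] [ 0.6251 -0.2319  0.0486]
177 [ 0.622  -0.256   0.0526] [213 216 223] [ 0.6213 -0.2305  0.0542]
178 [ 0.6193 -0.2567  0.0504] [221 223 227] [ 0.6185 -0.2308  0.053 ]
179 [ 0.6161 -0.2564  0.0524] [226 225 229] [ 0.6155 -0.2308  0.053 ]
180 [ 0.6147 -0.2592  0.0411] [192 186 193] [ 0.6132 -0.2319  0.048 ]
181 [ 0.6121 -0.2598  0.0385] [160 154 159] [ 0.614  -0.2382  0.0223]
182 [ 0.6116 -0.2645  0.0206] [111 119 121] [ 0.6114 -0.2389  0.0192]
183 [ 0.6086 -0.2642  0.0207] [140 148 153] [ 0.6077 -0.2378  0.0235]
184 [ 0.6057 -0.2651  0.0195] [140 150 154] [ 0.6048 -0.2382  0.022 ]
185 [ 0.6027 -0.2652  0.0184] [146 154 159] [ 0.602  -0.2386  0.0202]
```

View pics/t15b.png

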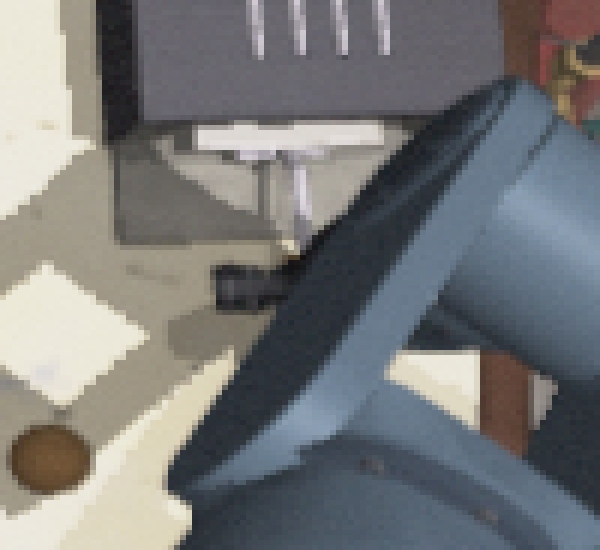

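```bash
python3 -m creep '0 0 0 -0.4 0 0 0; 0 0 0 -0.4 0 0 0; 0 0 0 -0.7 0 0 0; 0 -0.02 0 -1 0 0 0; 0 -0.05 0 -1 0 0 0; 0 -0.05 0 -1 0 0 0; 0 -0.05 0 -1 0 0 0; 0 -0.05 0 -1 0 0 0; 0 -0.05 0 -1 0 0 0; 0 -0.05 0 -0.6 0 0 0'; python3 - <<'E'
from h import *
snap('wrist','w16'); handle('w16'); snap('scene','s16');im=cv2.imread('pics/s16.png'); cv2.imwrite('pics/s16b.png',cv2.resize(im[170:300,70:220],None,fx=5,fy=4.5,interpolation=cv2.INTER_CUBIC))
E
```

```text
time_s: 20.55
eef_pos: [0.4447, -0.275, 0.0491]
eef_rot: [0.712, -0.024, 0.701, 0.023]
wrist_force: [-0.5, 0.1, -3.7]
opening: 0.22
handle slope 0.0096 top z at grip 0.0742 tip z est 0.0367 heel z 0.0359 tool pitch 0.0147 tcp [ 0.4447 -0.275   0.0491]
```

View pics/s16b.png

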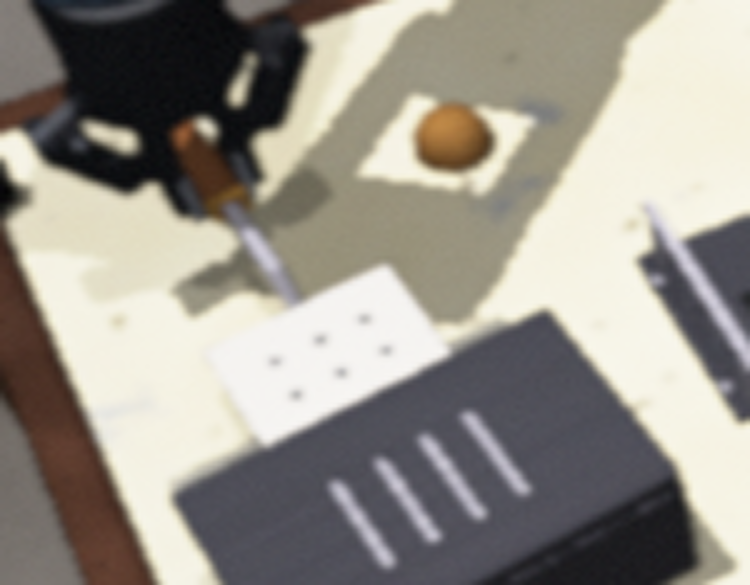

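```bash
python3 -m creep '0 -0.05 0 -0.8 0 0 0; 0 -0.1 0 -1.2 0 0 0; 0 -0.1 0 -1.2 0 0 0; 0 -0.3 0 -1.2 0 0 0; 0 -0.6 0 -0.8 0 0 0; 0 -0.8 0 0 0 0 0; 0 -0.8 0 0 0 0 0; 0 -0.8 0 0 0 0 0; 0 -0.5 0 0 0 0 0; 0 0 0 0 0 0 0'; python3 - <<'E'
from h import *
snap('wrist','w17'); handle('w17'); snap('top','t17')
im,d,T=load('t17'); W=world('top',d); i=im.astype(int)
m=(W[...,2]>0.06)&(W[...,2]<0.12)&(i.min(-1)>170)&(W[...,1]<-0.15)&(W[...,0]>0.45)
n,l,s,c=cv2.connectedComponentsWithStats(m.astype(np.uint8)); k=1+np.argmax(s[1:,4]); P=W[l==k]; r=cv2.minAreaRect(P[:,:2].astype(np.float32)); print(s[k],r,P[:,2].mean()); 
A=np.c_[P[:,:2],np.ones(len(P))]; print(np.linalg.lstsq(A,P[:,2],rcond=None)[0])
print(np.round(T,4))
cv2.imwrite('pics/t17b.png',cv2.resize(im[140:280,250:400],None,fx=5,fy=4,interpolation=cv2.INTER_NEAREST))
E
```

```text
time_s: 21.9
eef_pos: [0.39, -0.2796, 0.093]
eef_rot: [0.713, -0.025, 0.701, 0.022]
wrist_force: [-0.9, -0.4, -2.6]
opening: 0.219
handle slope 0.0113 top z at grip 0.118 tip z est 0.0808 heel z 0.0799 tool pitch 0.0168 tcp [ 0.39   -0.2796  0.093 ]
[ 338  194   35   36 1066] ((0.5183005332946777, -0.2744874358177185), (0.09717680513858795, 0.0927315503358841), 3.408815860748291) 0.0924035832058196
[-0.04277783 -0.00590457  0.11302383]
[[ 0.0167 -0.0662  0.9977  0.3899]
 [-0.0022  0.9978  0.0662 -0.2794]
 [-0.9999 -0.0033  0.0165  0.0927]
 [ 0.      0.      0.      1.    ]]
```

View pics/t17b.png

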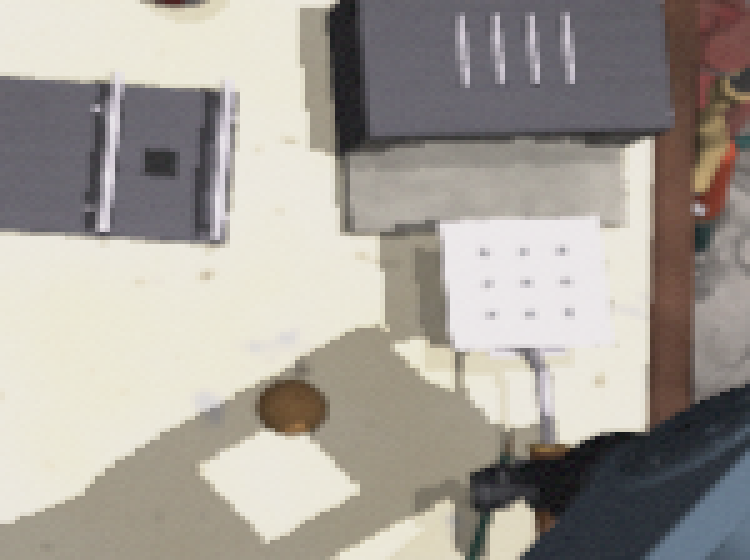

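```bash
python3 - <<'E'
from h import *
R=Rdown(np.deg2rad(-3.05))@Ro.from_rotvec([0,-0.0165,0]).as_matrix(); print(R[2,2])
plan(R,[0.4835,-0.0637,0.095],14)
E
```

```text
0.016499251322691443
 0   -0.01   1.49   0.77    0.009 -0.000  0.000
 1   -0.01   1.50   0.76    0.009 -0.000  0.000
 2   -0.01   1.50   0.75    0.009 -0.000  0.000
 3   -0.01   1.51   0.73    0.009 -0.000  0.000
 4   -0.01   1.52   0.72    0.009 -0.000  0.000
 5   -0.01   1.52   0.71    0.009 -0.000  0.000
 6   -0.01   1.53   0.69    0.009 -0.000  0.000
 7   -0.01   1.53   0.68    0.009 -0.000  0.000
 8   -0.01   1.54   0.67    0.009 -0.000  0.000
 9   -0.01   1.55   0.65    0.009 -0.000  0.000
10   -0.01   1.55   0.64    0.009 -0.000  0.000
11   -0.01   1.56   0.63    0.009 -0.000  0.000
12   -0.01   1.56   0.61    0.009 -0.000  0.000
13   -0.01   1.57   0.60    0.009 -0.000  0.000
```

```bash
python3 -m creep '0 0 0.5 0.2 0.003 0 0; 0 0 0.9 0.4 0.006 0 0; 0 0 1.3 0.7 0.009 0 0; 0 0 1.6 0.8 0.01 0 0; 0 0 1.7 0.8 0.01 0 0; 0 0 1.7 0.8 0.01 0 0; 0 0 1.7 0.8 0.01 0 0; 0 0 1.7 0.8 0.01 0 0; 0 0 1.7 0.8 0.01 0 0; 0 0 1.7 0.8 0.01 0 0'; python3 -m creep '0 0 1.6 0.7 0.01 0 0; 0 0 1.4 0.6 0.01 0 0; 0 0 1 0.4 0.006 0 0; 0 0 0.6 0.2 0.003 0 0; 0 0 0 0 0 0 0'; python3 - <<'E'
from h import *
R=Rdown(np.deg2rad(-3.05))@Ro.from_rotvec([0,-0.0165,0]).as_matrix()
delta(R,[0.4835,-0.0637,0.095])
E
```

```text
time_s: 23.25
eef_pos: [0.4554, -0.1213, 0.0905]
eef_rot: [0.711, 0.011, 0.703, -0.008]
wrist_force: [-0.8, -0.5, -2.8]
opening: 0.221
time_s: 23.88
eef_pos: [0.4756, -0.0702, 0.0897]
eef_rot: [0.709, 0.022, 0.704, -0.017]
wrist_force: [0.9, 0.3, -3.5]
opening: 0.225
t 23.875 pos [ 0.4756 -0.0702  0.0897] open 0.225 F [ 0.9  0.3 -3.5] q [-0.4   0.15  1.96  0.01  1.03 -1.92]
cm [-0.52  0.69  0.75] rot [-0.002 -0.009 -0.007]
```

Fine-tune, then check the tile over the bay.

```bash
python3 -m creep '0 -0.1 0.35 0.4 0 -0.005 -0.004; 0 0 0.3 0.3 0 -0.004 -0.003; 0 0 0 0 0 0 0'; cat >> h.py <<'E'
def tiletop(name,zr,xr,yr):
    im,d,T=load(name); W=world('top',d); i=im.astype(int)
    m=(W[...,2]>zr[0])&(W[...,2]<zr[1])&(i.min(-1)>170)&(W[...,1]>yr[0])&(W[...,1]<yr[1])&(W[...,0]>xr[0])&(W[...,0]<xr[1])
    n,l,s,c=cv2.connectedComponentsWithStats(m.astype(np.uint8)); k=1+np.argmax(s[1:,4]); P=W[l==k]; r=cv2.minAreaRect(P[:,:2].astype(np.float32)); print('tile',s[k].tolist(),np.round(r[0],4),np.round(r[1],4),round(r[2],2),'z',P[:,2].mean().round(4),'mean',P.mean(0).round(4)); print(np.round(cv2.boxPoints(r),4).tolist())
E
python3 - <<'E'
from h import *
R=Rdown(np.deg2rad(-3.05))@Ro.from_rotvec([0,-0.0165,0]).as_matrix()
delta(R,[0.4835,-0.0637,0.095])
snap('wrist','w18'); handle('w18'); snap('top','t18'); tiletop('t18',(0.075,0.12),(0.5,0.75),(-0.15,0.035))
im=load('t18')[0]; cv2.imwrite('pics/t18b.png',cv2.resize(im[130:250,200:330],None,fx=6,fy=5,interpolation=cv2.INTER_NEAREST))
snap('scene','s18');im=cv2.imread('pics/s18.png'); cv2.imwrite('pics/s18b.png',cv2.resize(im[130:270,140:320],None,fx=4.4,fy=4.2,interpolation=cv2.INTER_CUBIC))
E
```

```text
time_s: 24.25
eef_pos: [0.4833, -0.0645, 0.0909]
eef_rot: [0.713, 0.02, 0.701, -0.02]
wrist_force: [0.4, 0.4, -2.4]
opening: 0.222
t 24.25 pos [ 0.4833 -0.0645  0.0909] open 0.222 F [ 0.4  0.4 -2.4] q [-0.38  0.16  1.95  0.01  1.02 -1.9 ]
cm [-0.41  0.08  0.02] rot [-0.003  0.     0.   ]
handle slope 0.0129 top z at grip 0.116 tip z est 0.079 heel z 0.078 tool pitch 0.0169 tcp [ 0.4833 -0.0645  0.0909]
tile [269, 157, 40, 41, 999] [ 0.613 -0.086] [0.0919 0.0918] 70.71 z 0.0906 mean [ 0.613  -0.0863  0.0906]
[[0.5544999837875366, -0.11420000344514847], [0.6410999894142151, -0.1445000022649765], [0.671500027179718, -0.05779999867081642], [0.5848000049591064, -0.027499999850988388]]
```

View pics/t18b.png

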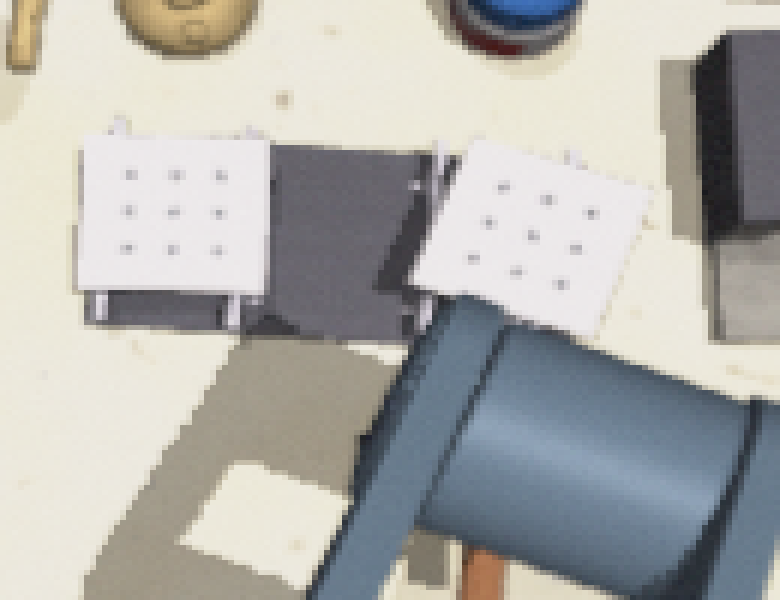

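View pics/s18b.png

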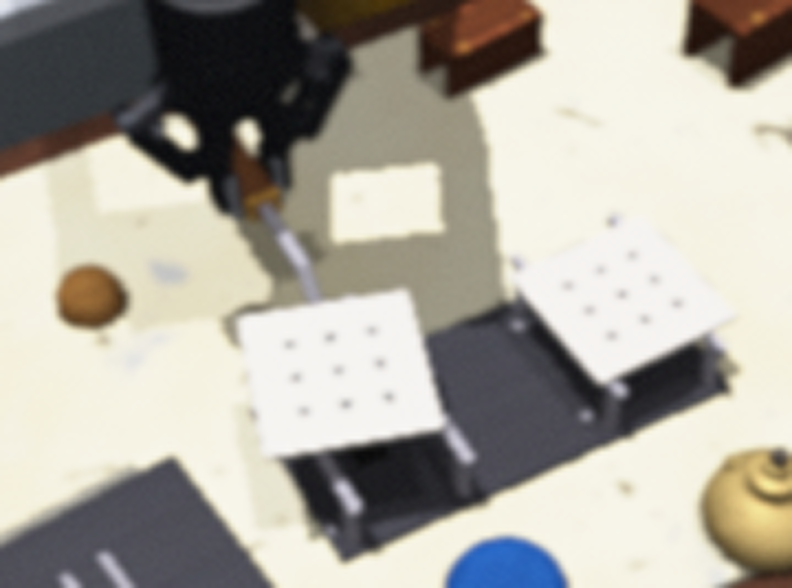

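```bash
cat >> h.py <<'E'
B=np.array([.6141,-.0744]); SY=np.deg2rad(-3.45)
fr=lambda y:(np.array([np.cos(y),np.sin(y)]),np.array([-np.sin(y),np.cos(y)]))
def pose(a_deg,yb,along,lat,tx=0,bl=-.0023,ba=.121,z=.0909,show=True):
    y=SY+np.deg2rad(a_deg); f,n=fr(y); s,m=fr(SY)
    # unknown TCP p in bay: p = px*s+py*m
    py=yb-(ba*f+bl*n)@m; px=tx-(along*f+lat*n)@s
    p=B+px*s+py*m; t=p+along*f+lat*n-B
    R=Rdown(y)@Ro.from_rotvec([0,-0.0165,0]).as_matrix()
    print('TCP',np.round(p,4),'yaw',np.rad2deg(y).round(2),'tile bay',np.round([t@s,t@m],4))
    return R,[*p,z]
E
python3 - <<'E'
from h import *
for n in ('w17','w18'):
    im,d,T=load(n); W=world('wrist',d,T)
    P=W[115:285,225:290].reshape(-1,3); P=P[(P[:,2]>T[2,3]+.019)&(P[:,2]<T[2,3]+.04)]; L=(P-T[:3,3])@T[:3,:3]
    r=[( (L[q,1].max()+L[q,1].min())/2, L[q,2].mean()) for k in np.arange(-.07,.02,.01) for q in [(L[:,2]>k)&(L[:,2]<k+.01)] if q.sum()>5]; r=np.array(r); print(n,np.polyfit(r[:,1],r[:,0],1), r[:3])
R,p=pose(6,.003,.1306,-.0147); delta(R,p)
E
```

```text
w17 [-0.00500931  0.00036576] [[ 0.0007205  -0.0650756 ]
 [ 0.00059069 -0.05508098]
 [ 0.0006591  -0.04506391]]
w18 [-0.00993825  0.00012597] [[ 0.00073739 -0.06505323]
 [ 0.00057123 -0.05504257]
 [ 0.00065115 -0.04507176]]
TCP [ 0.4825 -0.0738] yaw 2.55 tile bay [ 0.     -0.0083]
t 24.4 pos [ 0.4831 -0.0646  0.0908] open 0.222 F [ 0.8 -0.4 -3. ] q [-0.38  0.16  1.95  0.01  1.02 -1.9 ]
cm [-0.01 -0.92 -0.01] rot [-0.101  0.     0.002]
```

```bash
python3 -m creep '0 0 -0.08 0 -0.009 0 0; 0 0 -0.15 0 -0.017 0 0; 0 0 -0.15 0 -0.017 0 0; 0 0 -0.15 0 -0.017 0 0; 0 0 -0.15 0 -0.017 0 0; 0 0 -0.15 0 -0.017 0 0; 0 0 -0.1 0 -0.009 0 0; 0 0 0 0 0 0 0'; python3 - <<'E'
from h import *
R,p=pose(6,.003,.1306,-.0147); delta(R,p)
snap('top','t19'); tiletop('t19',(0.075,0.12),(0.5,0.75),(-0.15,0.035))
E
```

```text
time_s: 25.4
eef_pos: [0.4829, -0.0751, 0.0908]
eef_rot: [0.713, -0.019, 0.701, 0.018]
wrist_force: [0.4, -1.0, -3.2]
opening: 0.218
TCP [ 0.4825 -0.0738] yaw 2.55 tile bay [ 0.     -0.0083]
t 25.4 pos [ 0.4829 -0.0751  0.0908] open 0.218 F [ 0.4 -1.  -3.2] q [-0.4   0.16  1.95  0.01  1.02 -2.03]
cm [-0.01  0.12 -0.04] rot [ 0.009 -0.     0.002]
tile [268, 158, 39, 38, 981] [ 0.6144 -0.0822] [0.0922 0.092 ] 76.92 z 0.0905 mean [ 0.6151 -0.082   0.0905]
[[0.5590999722480774, -0.11670000106096268], [0.6488000154495239, -0.13750000298023224], [0.6696000099182129, -0.04769999906420708], [0.5799999833106995, -0.026900000870227814]]
```

```bash
python3 -m creep '0 0.4 0.12 0 0.005 0 0; 0 0.8 0 0 0 0 0; 0 0.8 0 0 0 0 0; 0 0.5 0 0 0 0 0; 0 0.3 0 0 0 0 0; 0 0.3 0 0 0 0 0; 0 0.3 0 0 0 0 0'; python3 -m creep '0 0.4 0 0 0 0 0; 0 0.4 0 0 0 0 0; 0 0 0 0 0 0 0'; python3 - <<'E'
from h import *
R,p=pose(6,.003,.1306,-.0147); delta(R,p)
snap('top','t20'); tiletop('t20',(0.05,0.075),(0.5,0.75),(-0.15,0.035))
snap('scene','s20');im=cv2.imread('pics/s20.png'); cv2.imwrite('pics/s20b.png',cv2.resize(im[130:270,140:320],None,fx=4.4,fy=4.2,interpolation=cv2.INTER_CUBIC))
E
```

```text
time_s: 26.32
eef_pos: [0.4835, -0.0736, 0.0543]
eef_rot: [0.713, -0.017, 0.701, 0.016]
wrist_force: [0.4, 0.3, -0.9]
opening: 0.218
time_s: 26.7
eef_pos: [0.4844, -0.0739, 0.0462]
eef_rot: [0.713, -0.018, 0.7, 0.016]
wrist_force: [-0.1, 0.2, -1.4]
opening: 0.221
TCP [ 0.4825 -0.0738] yaw 2.55 tile bay [ 0.     -0.0083]
t 26.7 pos [ 0.4844 -0.0739  0.0462] open 0.221 F [-0.1  0.2 -1.4] q [-0.4   0.24  1.96  0.01  0.92 -2.02]
cm [-4.47  0.01 -0.11] rot [0.003 0.002 0.002]
tile [267, 158, 38, 40, 964] [ 0.619  -0.0819] [0.0948 0.1072] 78.95 z 0.0585 mean [ 0.6151 -0.0811  0.0585]
[[0.557200014591217, -0.11810000240802765], [0.6625000238418579, -0.1386999934911728], [0.6807000041007996, -0.04569999873638153], [0.5753999948501587, -0.025100000202655792]]
```

View pics/s20b.png

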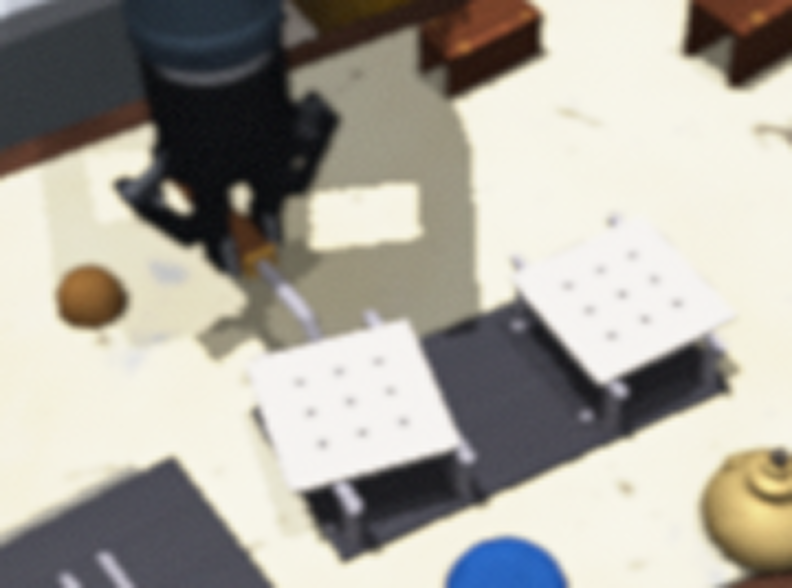

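```bash
python3 - <<'E'
from h import *
R,p=pose(-3.5,-.003,.1306,-.005,tx=.0014,z=.0462); delta(R,p)
E
```

```text
TCP [ 0.4861 -0.06  ] yaw -6.95 tile bay [ 0.0014 -0.0063]
t 26.8 pos [ 0.4846 -0.074   0.0466] open 0.224 F [ 0.3  0.1 -1.1] q [-0.4   0.24  1.96  0.01  0.92 -2.02]
cm [0.04 1.4  0.21] rot [ 0.169  0.002 -0.   ]
```

```bash
python3 -m creep '0 0 0.28 0.03 0.033 0 0; 0 0 0.28 0.03 0.033 0 0; 0 0 0.28 0.03 0.033 0 0; 0 0 0.28 0.03 0.033 0 0; 0 0 0.28 0.03 0.033 0 0; 0 0 0 0 0 0 0'; python3 - <<'E'
from h import *
R,p=pose(-3.5,-.003,.1306,-.005,tx=.0014,z=.0462); delta(R,p)
snap('top','t21'); tiletop('t21',(0.05,0.075),(0.5,0.75),(-0.15,0.035))
E
```

```text
time_s: 27.55
eef_pos: [0.4874, -0.0601, 0.0477]
eef_rot: [0.713, 0.043, 0.698, -0.044]
wrist_force: [-0.3, 0.1, -1.6]
opening: 0.223
TCP [ 0.4861 -0.06  ] yaw -6.95 tile bay [ 0.0014 -0.0063]
t 27.55 pos [ 0.4874 -0.0601  0.0477] open 0.223 F [-0.3  0.1 -1.6] q [-0.37  0.24  1.96  0.01  0.92 -1.82]
cm [ 0.15 -0.01 -0.14] rot [-0.001  0.005  0.   ]
tile [267, 158, 38, 40, 974] [ 0.6171 -0.081 ] [0.0955 0.103 ] 78.56 z 0.0586 mean [ 0.6146 -0.081   0.0586]
[[0.5570999979972839, -0.11749999970197678], [0.6581000089645386, -0.1379999965429306], [0.6769999861717224, -0.04439999908208847], [0.5760999917984009, -0.024000000208616257]]
```

Now lift: contact at about TCP 0.060, go to ~0.067.

```bash
python3 -m creep '0 -0.5 0 0 0 0 0; 0 -0.4 0 0 0 0 0; 0 -0.3 0 0 0 0 0; 0 -0.3 0 0 0 0 0; 0 -0.3 0 0 0 0 0; 0 -0.3 0 0 0 0 0; 0 0 0 0 0 0 0'; python3 - <<'E'
from h import *
snap('wrist','w22'); handle('w22'); snap('top','t22'); tiletop('t22',(0.06,0.085),(0.5,0.75),(-0.15,0.035))
R,p=pose(5.5,.0035,.1306,-.005,tx=.0014,z=.0685); delta(R,p)
E
```

```text
time_s: 28.48
eef_pos: [0.4862, -0.0601, 0.0699]
eef_rot: [0.713, 0.042, 0.699, -0.043]
wrist_force: [-0.1, 0.5, -3.5]
opening: 0.218
handle slope 0.0151 top z at grip 0.095 tip z est 0.0585 heel z 0.0573 tool pitch 0.0196 tcp [ 0.4862 -0.0601  0.0699]
tile [268, 160, 37, 37, 956] [ 0.6135 -0.0815] [0.0918 0.0924] 76.68 z 0.0709 mean [ 0.6141 -0.0816  0.0709]
[[0.5580000281333923, -0.11550000309944153], [0.6478999853134155, -0.13680000603199005], [0.6690999865531921, -0.04740000143647194], [0.579200029373169, -0.026100000366568565]]
TCP [ 0.4849 -0.0724] yaw 2.05 tile bay [0.0014 0.0017]
t 28.575 pos [ 0.486  -0.0601  0.0697] open 0.221 F [ 0.1 -0.6 -2.9] q [-0.37  0.2   1.95  0.01  0.97 -1.82]
cm [ 0.12 -1.24  0.04] rot [-0.157  0.003  0.003]
```

```bash
python3 -m creep '0 0 -0.08 0 -0.01 0 0; 0 0 -0.14 0 -0.018 0 0; 0 0 -0.14 0 -0.018 0 0; 0 0 -0.14 0 -0.018 0 0; 0 0 -0.14 0 -0.018 0 0; 0 0 -0.14 0 -0.018 0 0; 0 0 -0.14 0 -0.018 0 0; 0 0 -0.14 0 -0.018 0 0; 0 0 -0.14 0 -0.016 0 0; 0 0 -0.04 0 -0.005 0 0'; python3 - <<'E'
from h import *
snap('top','t23'); tiletop('t23',(0.06,0.085),(0.5,0.75),(-0.15,0.035))
R,p=pose(5.5,.0035,.129,-.006,tx=.0014,z=.0685); delta(R,p)
E
```

```text
time_s: 29.82
eef_pos: [0.4852, -0.0734, 0.0693]
eef_rot: [0.713, -0.017, 0.7, 0.016]
wrist_force: [0.4, 0.4, -2.8]
opening: 0.224
tile [267, 162, 33, 33, 933] [ 0.6143 -0.0727] [0.0923 0.0917] 86.31 z 0.0702 mean [ 0.6153 -0.0726  0.0702]
[[0.5655999779701233, -0.11569999903440475], [0.6571000218391418, -0.1216999962925911], [0.663100004196167, -0.029600000008940697], [0.5715000033378601, -0.02370000071823597]]
TCP [ 0.4864 -0.0725] yaw 2.05 tile bay [0.0014 0.0006]
t 29.875 pos [ 0.4852 -0.0734  0.0693] open 0.226 F [-0.2 -0.1 -2.5] q [-0.4   0.2   1.95  0.01  0.97 -2.02]
cm [0.08 0.08 0.12] rot [0.011 0.002 0.003]
```

```bash
python3 -m creep '0 0.3 0.05 0 0.008 0 0; 0 0.3 0 0 0 0 0; 0 0.3 0 0 0 0 0; 0 0.3 0 0 0 0 0; 0 0.4 0 0 0 0 0; 0 0.4 0 0 0 0 0; 0 0.4 0 0 0 0 0; 0 0 0 0 0 0 0'; python3 - <<'E'
from h import *
snap('top','t24'); tiletop('t24',(0.05,0.075),(0.5,0.75),(-0.15,0.035))
R,p=pose(0,0,.129,-.0023,tx=0,z=.044); delta(R,p)
E
```

```text
time_s: 30.88
eef_pos: [0.4862, -0.073, 0.0438]
eef_rot: [0.714, -0.015, 0.7, 0.013]
wrist_force: [0.0, 0.0, -1.3]
opening: 0.223
tile [267, 158, 33, 37, 951] [ 0.6211 -0.0737] [0.092 0.104] 85.75 z 0.0586 mean [ 0.6164 -0.0733  0.0586]
[[0.5658000111579895, -0.11569999903440475], [0.6694999933242798, -0.1234000027179718], [0.6762999892234802, -0.031700000166893005], [0.5726000070571899, -0.024000000208616257]]
TCP [ 0.4855 -0.0643] yaw -3.45 tile bay [0. 0.]
t 30.925 pos [ 0.4864 -0.073   0.044 ] open 0.223 F [ 0.8 -0.7 -0.9] q [-0.39  0.25  1.96  0.01  0.91 -2.01]
cm [-0.    0.87 -0.06] rot [0.099 0.003 0.002]
```

```bash
python3 -m creep '0 0 0.22 0 0.025 0 0; 0 0 0.22 0 0.025 0 0; 0 0 0.22 0 0.025 0 0; 0 0 0.2 0 0.022 0 0; 0 0 0 0 0 0 0'; python3 - <<'E'
from h import *
R,p=pose(0,0,.129,-.0023,tx=0,z=.044); delta(R,p)
snap('scene','s25');im=cv2.imread('pics/s25.png'); cv2.imwrite('pics/s25b.png',cv2.resize(im[130:270,140:320],None,fx=4.4,fy=4.2,interpolation=cv2.INTER_CUBIC))
E
```

```text
time_s: 31.55
eef_pos: [0.4869, -0.0639, 0.0445]
eef_rot: [0.714, 0.022, 0.699, -0.024]
wrist_force: [0.3, -0.2, -0.9]
opening: 0.219
TCP [ 0.4855 -0.0643] yaw -3.45 tile bay [0. 0.]
t 31.55 pos [ 0.4869 -0.0639  0.0445] open 0.219 F [ 0.3 -0.2 -0.9] q [-0.38  0.25  1.96  0.01  0.91 -1.88]
cm [ 0.05 -0.06 -0.14] rot [-0.006  0.005  0.002]
```

View pics/s25b.png

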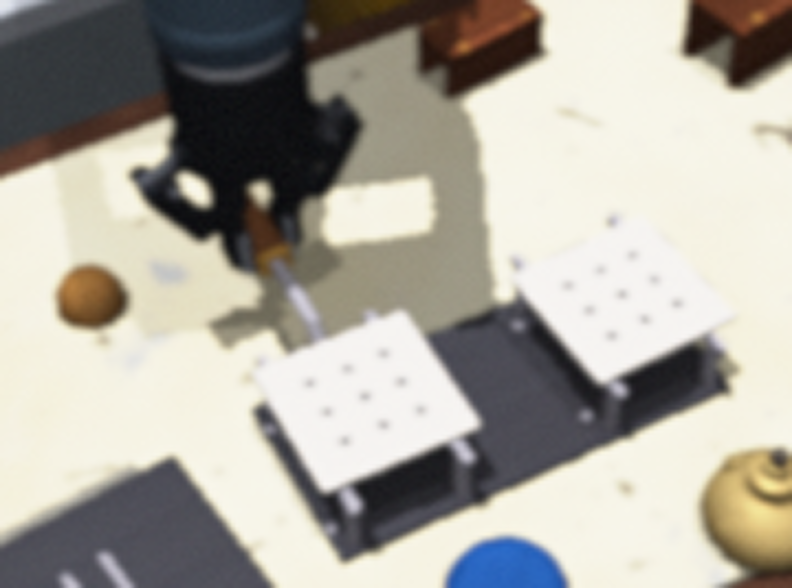

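```bash
python3 -m creep '0 0 0 -0.7 0 0 0; 0 -0.03 0 -1.5 0 0 0; 0 -0.03 0 -1.5 0 0 0; 0 -0.03 0 -1.8 0 0 0; 0 -0.03 0 -1.8 0 0 0; 0 -0.03 0 -1.8 0 0 0; 0 -0.03 0 -1.8 0 0 0; 0 -0.03 0 -1.8 0 0 0; 0 0 0 -0.8 0 0 0; 0 0 0 0 0 0 0'; python3 - <<'E'
from h import *
T,o=tool(); snap('top','t26'); tiletop('t26',(0.05,0.075),(0.5,0.75),(-0.15,0.035))
im=load('t26')[0]; cv2.imwrite('pics/t26b.png',cv2.resize(im[130:280,180:330],None,fx=5,fy=4,interpolation=cv2.INTER_NEAREST))
plan(Rdown(np.deg2rad(-81.7)),[0.46,0.13,0.09],10)
E
```

```text
time_s: 32.85
eef_pos: [0.3395, -0.0529, 0.0423]
eef_rot: [0.713, 0.023, 0.701, -0.024]
wrist_force: [0.2, 0.1, -0.8]
opening: 0.22
tile [267, 158, 33, 37, 981] [ 0.6193 -0.0733] [0.0921 0.1078] 86.37 z 0.0586 mean [ 0.6154 -0.073   0.0586]
[[0.5626000165939331, -0.11590000241994858], [0.670199990272522, -0.12269999831914902], [0.6759999990463257, -0.030799999833106995], [0.5684000253677368, -0.024000000208616257]]
 0   -0.46   1.90   1.09    0.136  0.002 -0.001
 1   -0.46   2.03   0.82    0.136  0.002 -0.001
 2   -0.47   2.12   0.53    0.136  0.002 -0.001
 3   -0.47   2.18   0.24    0.136  0.002 -0.001
 4   -0.47   2.19  -0.06    0.136  0.002 -0.001
 5   -0.47   2.16  -0.36    0.136  0.002 -0.001
 6   -0.47   2.09  -0.65    0.136  0.002 -0.001
 7   -0.48   1.98  -0.92    0.136  0.002 -0.001
 8   -0.48   1.84  -1.19    0.136  0.002 -0.001
 9   -0.48   1.66  -1.42    0.136  0.002 -0.001
```

View pics/t26b.png

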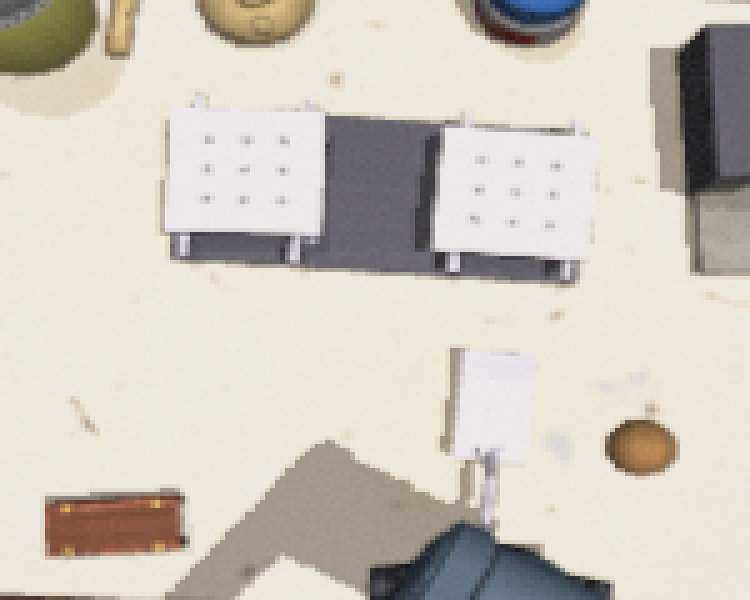

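```bash
python3 -m creep '0 -2 0 0 0 0 0; 0 -3 1.9 1.1 0.136 0 0; 0 0 2 0.8 0.136 0 0; 0 0 2.1 0.5 0.136 0 0; 0 0 2.2 0.2 0.136 0 0; 0 0 2.2 0 0.136 0 0; 0 0 2.2 -0.4 0.136 0 0; 0 0 2.1 -0.6 0.136 0 0; 0 0 2 -0.9 0.136 0 0; 0 0 1.8 -1.2 0.136 0 0'; python3 - <<'E'
from h import *
delta(Rdown(np.deg2rad(-81.7)),[0.46,0.13,0.09])
E
```

```text
time_s: 34.15
eef_pos: [0.4611, 0.1142, 0.0978]
eef_rot: [0.564, 0.442, 0.548, -0.432]
wrist_force: [0.5, -0.5, -2.0]
opening: 0.225
t 34.15 pos [0.4611 0.1142 0.0978] open 0.225 F [ 0.5 -0.5 -2. ] q [-0.01  0.11  1.98 -0.    1.02 -0.24]
cm [ 0.78  0.25 -1.57] rot [ 0.094  0.007 -0.025]
```

```bash
python3 -m creep '0 1 0.2 -1.5 0.094 0.007 -0.025; 0 2 0 0 0 0 0; 0 1 0 0 0 0 0; 0 0 0 0 0 0 0'; python3 - <<'E'
from h import *
snap('wrist','w27'); handle('w27')
delta(Rdown(np.deg2rad(-81.7)),[0.46,0.13,0.0136])
E
```

```text
time_s: 34.65
eef_pos: [0.4636, 0.132, 0.0569]
eef_rot: [0.535, 0.464, 0.534, -0.462]
wrist_force: [0.1, 0.0, -1.2]
opening: 0.22
handle slope -0.0005 top z at grip 0.082 tip z est 0.0429 heel z 0.0429 tool pitch -0.0007 tcp [0.4636 0.132  0.0569]
t 34.7 pos [0.4639 0.1319 0.0574] open 0.222 F [ 0.4 -1.  -1.6] q [ 0.03  0.22  1.97  0.    0.96 -0.11]
cm [ 4.38 -0.43  0.14] rot [-0.003 -0.001 -0.004]
```

Level; lower ~4.2 cm and finish on contact.

```bash
python3 -m creep '0 1.5 -0.2 0 0 0 0; 0 1.2 0 0 0 0 0; 0 0.7 0 0 0 0 0; 0 0.4 0 0 0 0 0; 0 0 0 0 0 0 0'; python3 -m creep '0 0.2 0 0 0 0 0'; python3 -m creep '0 0.2 0 0 0 0 0'; python3 - <<'E'
from h import *
snap('wrist','w28'); handle('w28')
E
```

```text
time_s: 35.33
eef_pos: [0.4628, 0.1312, 0.0177]
eef_rot: [0.535, 0.465, 0.533, -0.462]
wrist_force: [-0.5, -0.2, -2.0]
opening: 0.226
time_s: 35.45
eef_pos: [0.4632, 0.1312, 0.0159]
eef_rot: [0.535, 0.465, 0.533, -0.462]
wrist_force: [-0.1, -0.1, -1.8]
opening: 0.223
time_s: 35.58
eef_pos: [0.4635, 0.1313, 0.0141]
eef_rot: [0.536, 0.465, 0.533, -0.462]
wrist_force: [-0.2, 0.2, -1.1]
opening: 0.219
handle slope 0.0011 top z at grip 0.0391 tip z est 0.0003 heel z 0.0002 tool pitch -0.0003 tcp [0.4635 0.1313 0.0141]
```

Just touching the bench; release and back off upward.

```bash
python3 -m creep '1 0 0 0 0 0 0; 1 0 0 0 0 0 0; 1 0 0 0 0 0 0; 1 0 0 0 0 0 0; 1 0 0 0 0 0 0; 1 -1 0 0 0 0 0; 1 -4 0 0 0 0 0; 1 -5 0 0 0 0 0; 1 -5 0 -3 0 0 0; 1 0 0 0 0 0 0'; python3 - <<'E'
from h import *
snap('wrist','w29'); snap('top','t29'); snap('scene','s29'); tiletop('t29',(0.05,0.075),(0.5,0.75),(-0.15,0.035)); tiletop('t29',(0.05,0.075),(0.5,0.75),(0.02,0.15)); tiletop('t20',(0.05,0.075),(0.5,0.75),(0.02,0.15)); tiletop('top0',(0.05,0.075),(0.5,0.75),(0.02,0.15))
a=load('t29')[0][90:290,100:400]; cv2.imwrite('pics/t29b.png',cv2.resize(a,None,fx=2.6,fy=2.6,interpolation=cv2.INTER_CUBIC))
E
```

```text
time_s: 36.88
eef_pos: [0.4589, 0.1614, 0.1718]
eef_rot: [0.536, 0.466, 0.532, -0.461]
wrist_force: [1.0, -0.3, 0.9]
opening: 0.999
tile [267, 160, 33, 36, 977] [ 0.6175 -0.0738] [0.1052 0.0948] 0.72 z 0.0586 mean [ 0.6151 -0.0731  0.0586]
[[0.564300000667572, -0.02710000053048134], [0.565500020980835, -0.12189999967813492], [0.6707000136375427, -0.12049999833106995], [0.6694999933242798, -0.025800000876188278]]
tile [213, 154, 32, 36, 969] [0.6322 0.0852] [0.0926 0.1005] 87.66 z 0.0586 mean [0.6286 0.0858 0.0586]
[[0.5800999999046326, 0.04100000113248825], [0.6804999709129333, 0.03689999878406525], [0.6843000054359436, 0.12939999997615814], [0.583899974822998, 0.13349999487400055]]
tile [213, 154, 32, 36, 971] [0.6324 0.0852] [0.0922 0.1008] 87.86 z 0.0586 mean [0.6287 0.0858 0.0586]
[[0.580299973487854, 0.04100000113248825], [0.6811000108718872, 0.037300001829862595], [0.684499979019165, 0.12939999997615814], [0.5838000178337097, 0.133200004696846]]
tile [213, 154, 32, 36, 971] [0.6324 0.0855] [0.0916 0.102 ] 88.85 z 0.0585 mean [0.6286 0.0859 0.0585]
[[0.5805000066757202, 0.040699999779462814], [0.6825000047683716, 0.03869999945163727], [0.6844000220298767, 0.13030000030994415], [0.5823000073432922, 0.13230000436306]]
```

View pics/t29b.png

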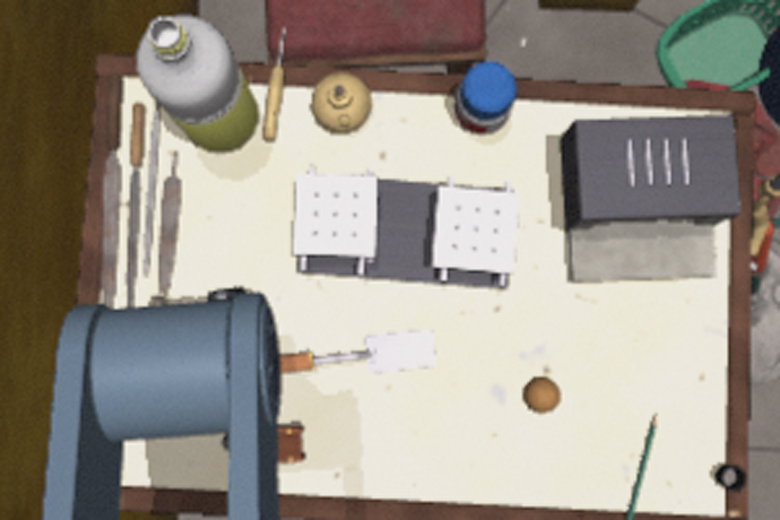

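View pics/w29.png

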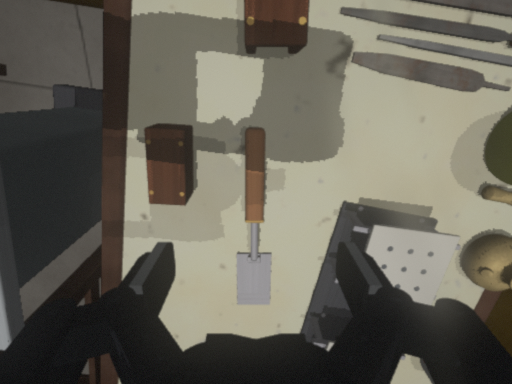

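```bash
python3 - <<'E'
from h import *
spat('w29',(235,120,275,262))
im,d,T=load('w29'); W=world('wrist',d,T); print('blade',[np.round(W[v,254],4).tolist() for v in (262,275,290,299)])
ctrl.hand_in()
E
```

```text
-0.052 w 0.0196 mid 0.0001 z 0.0378
-0.044 w 0.0199 mid 0.0002 z 0.0385
-0.036 w 0.0202 mid 0.0003 z 0.0387
-0.028 w 0.0202 mid 0.0003 z 0.0386
-0.020 w 0.0193 mid -0.0001 z 0.0386
-0.012 w 0.0195 mid -0.0001 z 0.0386
-0.004 w 0.0197 mid 0.0000 z 0.0386
0.004 w 0.0199 mid 0.0000 z 0.0385
0.012 w 0.0190 mid 0.0007 z 0.0386
0.020 w 0.0204 mid 0.0002 z 0.0386
0.028 w 0.0182 mid 0.0002 z 0.0387
0.036 w 0.0183 mid 0.0003 z 0.0386
0.044 w 0.0197 mid -0.0004 z 0.0386
0.052 w 0.0067 mid -0.0001 z 0.0330
0.060 w 0.0067 mid -0.0001 z 0.0330
0.068 w 0.0068 mid -0.0000 z 0.0329
0.076 w 0.0069 mid 0.0000 z 0.0324
0.084 w 0.0069 mid 0.0001 z 0.0322
0.092 w 0.0070 mid 0.0002 z 0.0322
mu [0.4614 0.1538 0.0375] f [ 0.1323 -0.9912] yaw -82.39525836380821 range -0.05608397279429342 0.10096539480043912 n [0.99120459 0.13233842]
blade [[0.4773, 0.0385, 0.0035], [0.48, 0.019, 0.0034], [0.4833, -0.0045, 0.003], [0.4853, -0.0187, 0.0033]]
the job is handed in; nothing more can be done
```

I carried the job through and handed it in at about 37 s of the 72 s allowed. I drew the spatula from the larger dock by its neck, laid it on the bench and took it again by the handle. Then I wedged the blade under the kiln tile, carried the tile to the empty right bay and laid the spatula down in front of the stand.

- **Tile:** the last pictures show it flat on the rails, its top at 58.6 mm, the same height as the other tile. Its centre was about 1 to 2 mm from the bay's middle and its sides about 0.5° off the rails.
- **Spatula:** it lies flat on the bench, blade top at about 3 mm and handle level, well clear of kiln, stand and tile.
- **Other things:** the other tile measured within about 1 mm of where it started. The jar, lamp and wax look unmoved in the last picture; I did not measure them again.

**What went wrong on the way:**
- **First neck grip:** it was about 12 mm too high and pushed the neck about 8 mm sideways, so I opened, corrected and gripped again.
- **First approach to the kiln:** I went too low and briefly bent the blade up against the sill edge, then raised and levelled it.
- **Carry to the stand:** the tile turned about 16° and slid about 12 mm on the blade. I set it on the rails, lifted it once more from below, turned it square and set it down again.

**Checks that disagreed:** the outline fit of the tile in the top view gave lengths of 103 to 108 mm once it was on the rails, because the rail ends were counted in. I relied on the fit taken just before the last lowering. The fit after laying the spatula down read about 4° off the rails for the same reason, still inside the limit.

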